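# Open a chamber hood past its hidden safety catch

## Robot

A 6-joint arm with a two-finger parallel gripper is mounted at the origin on a cart in front of the work surface, level with it; the furniture and walls round the work are solid. World frame = base frame: x ahead of the robot, y to its left, z up, the work surface at z = 0. Lengths are in m, angles in rad, forces in N, time in s.
With the tool pointing down it reaches from about 0.25 to 0.725 m from the base axis. Payload 4 kg.
Tool frame: the origin (TCP) lies on the centre line of the jaws, within the pads' length; the fingertips stand 14 mm ahead of it and the grasp point (between the pads) lies 5 mm behind it; z points along the fingers, x is the direction in which the jaws open and shut, and the axes are right-handed (so a half turn about z gives the same grasp; the last joint's range is limited). The gripper opens to 85 mm and grips with 20 to 120 N. Pads are 22 mm wide; open, the fingers measure 114 mm over their backs; the gripper's body (76 mm by 85 mm) begins 54 mm behind the grasp point. The pads swing forward as they close: fully open they stand 13 mm farther back than shut.
Start: joints at [-1.207, 0.241, 0.005, 1.335, 0, 1.571], TCP at [0.178, -0.467, 0.245] pointing down, gripper open.
Joint ranges: [-2.72, 2.72], [-1.05, 1.87], [-1.09, 1.28], [-1.99, 2.15], [-1.42, 1.44], [-3.14, 3.14]. Speed limits (rad/s): [2.79, 2.79, 3.14, 3.14, 3.14, 3.14].

## Interface

Orientations are given as a unit quaternion [x, y, z, w].
In Python, from workcell import get_obs, optics, ticket gives the robot as it stands.
- The arm moves only by the shell command python3 -m inch 'ROWS'. ROWS is JSON, a list that holds one entry, the list of rows, each a list of 5 numbers: the finger opening in cm, from 0 to 8.54, then the shift along the tool's x, y, z in cm, then the turn about the tool's z in degrees. In form: [[[fingers, dx, dy, dz, roll], ...]]. A call has exactly 5 rows; each row is the pose to reach, as a shift and turn from the pose measured when the call began, along the tool's axes at that moment; what a row does not reach only later rows make up. A row lasts 1/8 s, in which the tool goes at most 62.5 mm and 10.7 degrees, less where a joint would pass 70% of its speed; a pose out of reach is approached as far as the arm can. A call with a gripper value outside its range is refused whole. The fingers move at their own pace and stop on an object; the grip force is fixed at half the most. Time passes only in rows, so rows that repeat a pose let the fingers close, or fill a call up. It gives the time, the measured TCP pose, the force and the opening at its end, in the units of the state.
- get_obs(): the state, without advancing time (a new reading comes with each control period).
- optics.camera(name): name is "scene" or "top" or "wrist"; returns (picture, depth): 420x560x3 uint8, red, green, blue; 420x560 float32, m along the optical axis (not along the pixel's ray), 0 where there is no reading.
- optics.camera_info(name): a dict with "vfov" (degrees; the focal length in pixels is half the picture's height over the tangent of half this angle, whatever the lens; pixels are square), "cx", "cy" (the principal point, pixels), "R" (3x3) and "t" (3): a world point X has camera coordinates R X + t. Camera axes: x right, y down, z forward; pixel columns grow to the right and rows downward; lengths in m; the calibration is good to about 2 mm. A picture is of the moment at which its call begins: read the wrist's pose just before it. camera_info takes no time and is no camera call; for the wrist camera it gives the pose at the moment of the call.
- ticket.job_done(): hands the job in, once; it reports no verdict.
The state is a dict: "clock": time; "joint_pos": joint angles; "joint_vel": joint speeds; "tau": joint torques, N m; "eef_pos": TCP position; "tool_rot": TCP orientation; "ft_force": force on the tool from outside, world axes, zero at the start; "ft_torque": the same for the moment, N m; "grip_width": finger opening in m.
Only numpy, scipy, OpenCV 4.12 (cv2) and the standard library are available. Lean on these libraries where they do the work, as an engineer would, in place of code of your own. Each camera call takes 0.05 s, during which the arm holds its last target.

## Task

The magnifier hangs over the popped-up hood of the grey and white chamber: swing it towards you until lens and arm are well clear of the hood. Then reach under the hood's raised front lip, push the hidden orange catch to the left, lift the hood while the catch is held aside, and open it all the way, leaving it standing open. Do not bump or move the bottles, vials, dish and timer, and do not strike the magnifier with the hood.

Things in the scene. Friction and masses are not known exactly. Their poses are not given: they have to be found in the camera images.
- chamber: bench imaging chamber: open grey base 130 mm deep (x) by 240 wide (y), top edge 77 mm above the worktop, under a white hood; fixed. Origin under the base's centre, on the worktop; its x axis points from the front (robot side) to the hinge at the back, y left, z up. Numbers for hood and catch are in this frame
- hood (a joint): angle of the white hood (rad): 0 shut, grows as its front rises, 1.25 fully open against its stop. Starts popped ajar by about 0.065; the catch stops it at about 0.09. Stiff hinge: lifting at the lip takes about 4 N and the hood stays at any angle. Shell 130 mm deep, 236 wide, 30 tall, its top 114 mm above the worktop when shut
- lip_edge (a point): middle of the lower front edge of the hood's lip (moves with the hood): a flat plate 180 mm wide (y -90 to +90), 5 mm thick, at the foot of the hood's front face, which sticks out 40 mm forward over the base's front face. The edge is 170 mm from the hinge line and runs parallel to it; the front face below it is at x = -65 mm
- hinge (a point): middle of the hood's hinge line, which runs along the chamber's y at x = +65, z = 84 mm
- catch (a joint): travel of the safety catch (m): 0 at rest, grows as the tab is pushed toward the chamber's +y (left), stop at 0.022. Its hook frees the hood beyond about 0.010. Spring 2 N at rest, 4.4 N at the stop; springs back when let go. The catch is on the base and does not rise with the hood; once the lip has risen some 15 mm more it may be let go
- catch_tab (a point): centre of the orange catch tab under the lip, below an orange mark on the lip's top: upright block 18 (x) by 12 (y) by 44 mm (z), centre at x -88, y -30, z 58; it begins 8 mm behind the lip's edge. Push its right (-y) side: right of it the space is open from x = -76 mm forward; behind that are its hook and the hood's steel keeper, which hangs 30 mm below the lip, y -64 to -36
- magnifier (a joint): swing of the bench magnifier's arm (rad) about its upright post: 0 = arm along the chamber's -y (to the right, over the hood), grows as the lens swings toward the robot, pi/2 = arm along the chamber's -x; stops -0.35 and 1.9. Stiff: 1 N at the lens, 1.5 N half-way along the arm; stays where left. With lens or arm over it the hood cannot open
- lens (a point): centre of the magnifier's lens in its round grey rim, 84 mm across, 14 mm thick, 190 mm above the worktop, 200 mm from the pivot
- pivot (a point): the magnifier's pivot, on the axis of its post (hub 28 mm across, nut on top to 208 mm high; round foot 84 mm across), at the arm's mid-height, 190 mm. The arm is a straight bar, 12 mm wide and thick, from here to the lens rim
- dropper_bottle_mid (a point): amber dropper bottle, 33 mm across, 102 mm tall; point on its axis 50 mm up. A bystander
- vial_dark_mid (a point): glass vial with a black cap, 23 mm across, 56 mm tall; point at its centre, 28 mm up. A bystander
- vial_white_mid (a point): glass vial with a white cap, 23 mm across, 56 mm tall; point at its centre, 28 mm up. A bystander
- petri_dish_mid (a point): clear petri dish, 66 mm across, 13 mm tall; point at its centre. A bystander
- timer_mid (a point): white bench timer, 66x66x20 mm; point at its centre. A bystander
- wash_bottle_mid (a point): white wash bottle with a red cap, 106x68 mm in plan with its spout, 197 mm tall; point inside its body 80 mm up. A bystander
Not all that is in view belongs to the job. Leave any blue or pink look-alike of the part that bears petri_dish_mid alone.

How it is judged:
By the outcome, as a careful person would: the job done as asked, in the order asked, and still so for the second after the job is handed in, with the robot touching nothing.
It also fails if it takes over 61 s, if anything falls off the work surface, if the arm or the gripper's body presses on something with over 40 N, if the wrist force passes 120 N, or if a joint passes its speed limit or range.

## Working session

There is one attempt and no reset: what is moved stays moved. The work goes in short steps, Python scripts to look and compute and a shell command to move; the robot and the scene stay as the last step left them, time stands still between calls to the robot, and variables do not carry over. Pictures are saved under pics/ and viewed, and the job is handed in when it is done.

```bash
ls; mkdir -p pics; python3 - <<'E'
from workcell import get_obs, optics
import cv2,numpy as np
print(get_obs())
for n in ["scene","top","wrist"]:
    i=optics.camera_info(n); print(n,i)
    p,d=optics.camera(n); cv2.imwrite(f"pics/{n}0.png",p[:,:,::-1]); np.savez(f"{n}0.npz",p=p,d=d,**{k:np.array(v) for k,v in i.items()})
E
```

```text
pics
{'clock': 0.0, 'joint_pos': array([-1.20698853e+00,  2.41454497e-01,  3.75677519e-03,  1.33520286e+00,
       -5.09353461e-07,  1.57078409e+00]), 'joint_vel': array([-0.00120518, -0.00065902, -0.00024136,  0.00088672,  0.00055124,
       -0.00062728]), 'tau': array([-1.92841529e-03, -3.72317505e+01,  2.52408475e+01,  1.70079817e-02,
       -6.85991586e-05, -4.06496255e-06]), 'eef_pos': array([ 0.17770809, -0.46672426,  0.24440461]), 'tool_rot': array([ 8.23360586e-01, -5.67517610e-01, -8.66415686e-04, -5.96900517e-04]), 'ft_force': array([ 0.77899209,  0.04857232, -0.52129541]), 'ft_torque': array([-0.02247723,  0.00190678,  0.00879685]), 'grip_width': 0.08521272992301634}
scene {'vfov': 44.782490632747496, 'cx': 285.00629574692255, 'cy': 210.82372921209668, 'R': array([[-0.74488073, -0.66697949,  0.01706034],
       [-0.43665219,  0.46799948, -0.76831722],
       [ 0.5044676 , -0.57975412, -0.63984185]]), 't': array([0.35246397, 0.3685968 , 1.0367542 ])}
top {'vfov': 55.32281684046031, 'cx': 284.7026008087436, 'cy': 212.42750136762174, 'R': array([[-0.00652161, -0.99997049, -0.00405977],
       [-0.98740265,  0.00708139, -0.15806914],
       [ 0.15809322,  0.00297777, -0.9874197 ]]), 't': array([-0.05644539,  0.58197546,  1.02665084])}
wrist {'vfov': 62.561454723443546, 'cx': 273.7934205558678, 'cy': 215.02031849150984, 'R': array([[ 0.35469093, -0.93497909, -0.00290478],
       [-0.89881435, -0.34182404,  0.27438858],
       [-0.25754051, -0.09471229, -0.96161451]]), 't': array([-0.49941236, -0.03482963,  0.38010261])}
```

View pics/scene0.png

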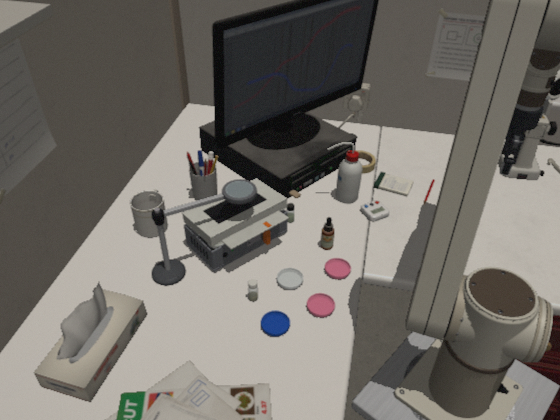

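View pics/top0.png

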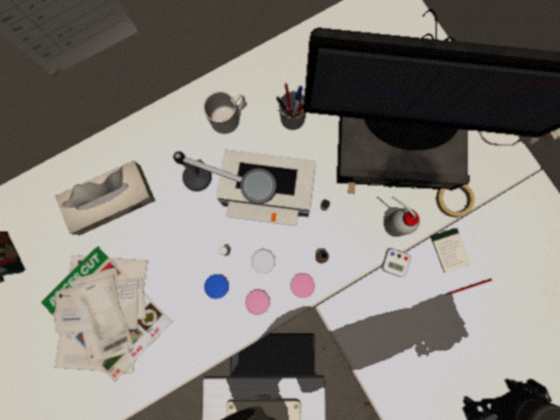

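View pics/wrist0.png

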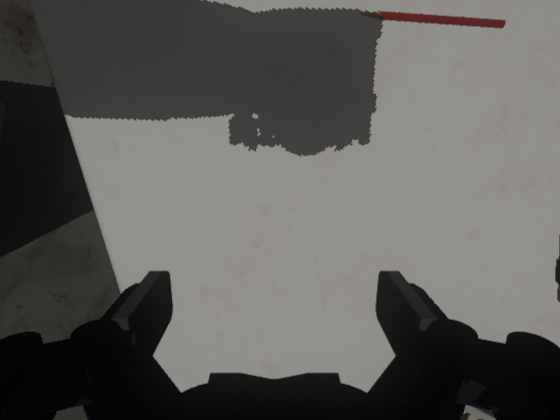

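Top view: chamber around (265,185), with the orange mark at (274,217). Lens is at (258,185) and the nut at (180,157). Clear dish is at (263,261), blue dish at (216,286), pink dishes at (257,301) and (302,285). Vials are at (224,250) and (325,204), dropper at (322,256), wash bottle at (405,220), timer at (397,262). Next I'll measure these.

```bash
cat > h.py <<'E'
import numpy as np,cv2
def load(n): return np.load(n+".npz")
def dep(z,u,v,d=None):
    f=210/np.tan(np.radians(float(z['vfov']))/2)
    if d is None: d=z['d'][int(round(v)),int(round(u))]
    c=np.array([(u-z['cx'])/f*d,(v-z['cy'])/f*d,d])
    return z['R'].T@(c-z['t'])
def atz(z,u,v,h):
    a=dep(z,u,v,0.); b=dep(z,u,v,1.)
    return a+(b-a)*(h-a[2])/(b[2]-a[2])
def proj(z,X):
    f=210/np.tan(np.radians(float(z['vfov']))/2)
    c=z['R']@np.array(X)+z['t']; return c[0]/c[2]*f+z['cx'],c[1]/c[2]*f+z['cy']
def cloud(z):
    f=210/np.tan(np.radians(float(z['vfov']))/2)
    v,u=np.mgrid[:420,:560]; d=z['d']
    c=np.stack([(u-z['cx'])/f*d,(v-z['cy'])/f*d,d],-1)
    return (c-z['t'])@z['R']
E
python3 - <<'E'
from h import *
np.set_printoptions(precision=4,suppress=True)
t=load("top0");s=load("scene0")
for nm,u,v in [("lens",258,185),("nut",180,157),("foot",197,180),("mark",274,217),("dish",263,261),("vialw",224,250),("viald",325,204),("drop",322,256),("wash",405,220),("timer",397,262),("hoodTL",224,154),("hoodTR",312,161),("hoodBR",307,211),("lipL",229,217),("lipR",296,222),("post",185,165)]:
    print(nm,dep(t,u,v))
for n,z,(a,b,c,d) in [("top",t,(140,120,350,320)),("scene",s,(130,150,400,340))]:
    im=cv2.resize(z['p'][b:d,a:c,::-1],None,fx=2.9,fy=2.9,interpolation=cv2.INTER_CUBIC); cv2.imwrite(f"pics/{n}_crop.png",np.clip(im*1.6,0,255)); 
E
```

```text
lens [0.6219 0.0006 0.1991]
nut [0.6894 0.1829 0.2026]
foot [0.6804 0.1844 0.0141]
mark [ 0.5613 -0.0334  0.1004]
dish [ 0.454  -0.0006  0.0126]
vialw [0.4818 0.0993 0.0537]
viald [ 0.6019 -0.1678  0.0562]
drop [ 0.4623 -0.1534  0.0953]
wash [ 0.5433 -0.3474  0.1584]
timer [ 0.4487 -0.3612  0.0203]
hoodTL [0.7237 0.0942 0.1142]
hoodTR [ 0.7033 -0.1313  0.1145]
hoodBR [ 0.5765 -0.1174  0.0985]
lipL [ 0.5778  0.0959 -0.0046]
lipR [ 0.5484 -0.0891  0.0989]
post [0.6859 0.185  0.1471][ WARN:0@0.138] global loadsave.cpp:1063 imwrite_ Unsupported depth image for selected encoder is fallbacked to CV_8U.
```

View pics/top_crop.png

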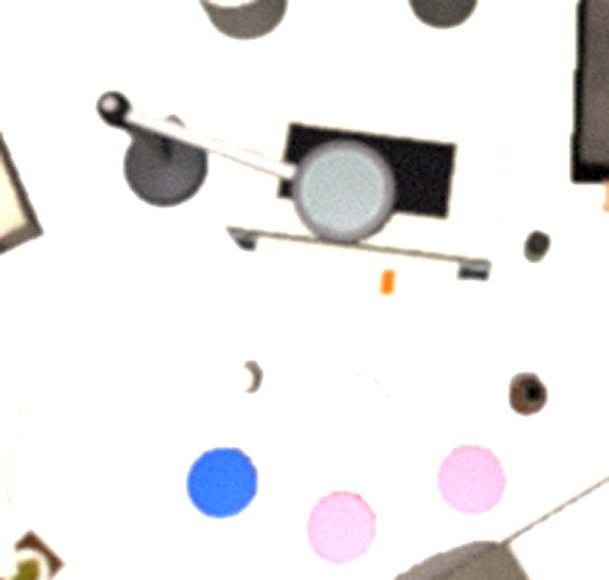

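View pics/scene_crop.png

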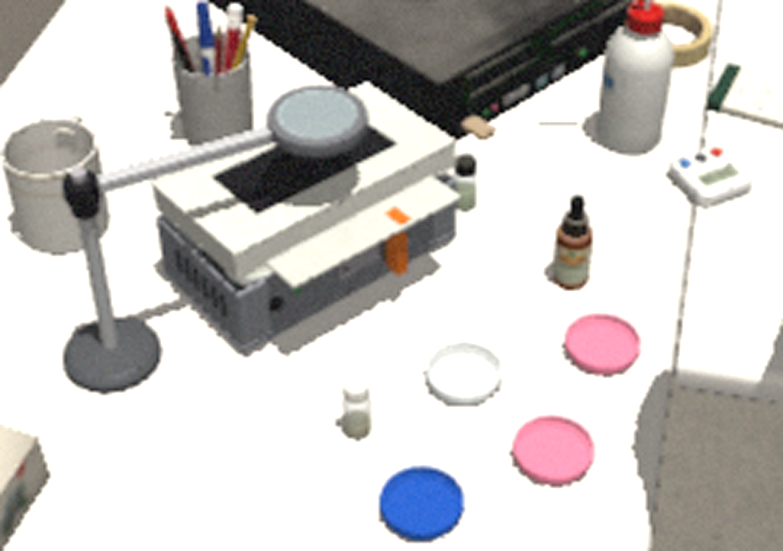

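```bash
python3 - <<'E'
from h import *
np.set_printoptions(precision=4,suppress=True)
for n in ["top0","scene0"]:
    z=load(n); C=cloud(z); 
    m=(C[...,2]>.088)&(C[...,2]<.135)&(abs(C[...,0]-.63)<.14)&(C[...,1]>-.145)&(C[...,1]<.13)&(z['d']>0)
    m=cv2.morphologyEx(m.astype(np.uint8),cv2.MORPH_OPEN,np.ones((3,3)))
    k,l,st,_=cv2.connectedComponentsWithStats(m); 
    b=1+np.argmax(st[1:,4]); P=C[l==b]
    r=cv2.minAreaRect(P[:,:2].astype(np.float32)); print(n,r,len(P)); print(cv2.boxPoints(r))
    for yaw in [-.08,-.09,-.1]:
        x=P@np.array([np.cos(yaw),np.sin(yaw),0]); y=P@np.array([-np.sin(yaw),np.cos(yaw),0])
        print(yaw,np.percentile(x,[.3,1,99,99.7]),np.percentile(y,[.3,1,99,99.7]))
# marks orange
for n in ["top0","scene0"]:
    z=load(n); C=cloud(z); p=z['p'].astype(int)
    m=(p[...,0]>150)&(p[...,1]<.6*p[...,0])&(p[...,2]<80)
    for i in range(2):pass
    v,u=np.nonzero(m); Q=C[m]; k=(abs(Q[:,0]-.56)<.08)&(abs(Q[:,1])<.1)
    print(n); print(np.c_[u[k],v[k]][::6], Q[k][::6])
# lens
z=load("top0");C=cloud(z)
m=(C[...,2]>.17)&(C[...,2]<.22)&(abs(C[...,0]-.65)<.1)&(C[...,1]>-.06)&(C[...,1]<.25)
P=C[m]; L=P[P[:,1]<.035]; print("lens",cv2.minEnclosingCircle(L[:,:2].astype(np.float32)),L.mean(0))
N=P[P[:,1]>.16]; print("hub",cv2.minEnclosingCircle(N[:,:2].astype(np.float32)),N.mean(0),N[:,2].max())
F=C[(C[...,2]>.006)&(C[...,2]<.03)&(abs(C[...,0]-.68)<.06)&(abs(C[...,1]-.18)<.06)]
print("foot",cv2.minEnclosingCircle(F[:,:2].astype(np.float32)),len(F))
E
```

```text
top0 ((0.6366270184516907, -0.0109986811876297), (0.23593078553676605, 0.17195089161396027), 82.12205505371094) 4722
[[ 0.5353 -0.1161]
 [ 0.7056 -0.1396]
 [ 0.738   0.0941]
 [ 0.5676  0.1176]]
-0.08 [0.5476 0.5503 0.7211 0.7238] [-0.0792 -0.0765  0.1537  0.1568]
-0.09 [0.5477 0.5501 0.7201 0.7225] [-0.0724 -0.07    0.1602  0.1629]
-0.1 [0.5477 0.5499 0.719  0.7215] [-0.0656 -0.0636  0.1668  0.1691]
scene0 ((0.6337370872497559, -0.009131625294685364), (0.24097774922847748, 0.17457035183906555), 81.49553680419922) 3809
[[ 0.5296 -0.1154]
 [ 0.7022 -0.1412]
 [ 0.7379  0.0971]
 [ 0.5652  0.1229]]
-0.08 [0.5463 0.5486 0.7166 0.7223] [-0.077  -0.0728  0.161   0.1619]
-0.09 [0.5463 0.5486 0.7153 0.7209] [-0.0704 -0.0667  0.1672  0.168 ]
-0.1 [0.5462 0.5482 0.7138 0.7194] [-0.0636 -0.0603  0.1733  0.174 ]
top0
[[272 214]
 [274 215]
 [272 217]
 [274 218]
 [273 220]] [[ 0.5689 -0.0283  0.1015]
 [ 0.5669 -0.0333  0.0975]
 [ 0.5616 -0.0282  0.0989]
 [ 0.5585 -0.0334  0.102 ]
 [ 0.5537 -0.0308  0.1005]]
scene0
[[266 222]
 [266 224]
 [268 225]] [[ 0.5663 -0.0302  0.1032]
 [ 0.5581 -0.0215  0.107 ]
 [ 0.5564 -0.0269  0.1013]]
lens ((0.6215661764144897, 0.001800496131181717), 0.04227503389120102) [ 0.6203 -0.0009  0.1972]
hub ((0.688812792301178, 0.17974427342414856), 0.022689569741487503) [0.6886 0.1824 0.1979] 0.2099704766033107
foot ((0.6908144950866699, 0.18785233795642853), 0.04158322140574455) 511
```

```bash
python3 - <<'E'
from h import *
np.set_printoptions(precision=4,suppress=True)
z=load("top0"); C=cloud(z); d=z['d']
F=[];B=[]
for u in range(236,292):
    col=[v for v in range(200,235) if C[v,u,2]>.085]
    if col: F.append(atz(z,u,max(col)+.5,.098))
for u in range(272,312):
    col=[v for v in range(140,185) if .1<C[v,u,2]<.125]
    B.append(atz(z,u,min(col)-.5,.114))
Rr=[]
for v in range(166,206):
    row=[u for u in range(290,325) if .09<C[v,u,2]<.135]; Rr.append(atz(z,max(row)+.5,v,.117))
Ls=[]
for v in range(160,200):
    row=[u for u in range(205,240) if .09<C[v,u,2]<.135]; Ls.append(atz(z,min(row)-.5,v,.117))
from numpy.polynomial import polynomial as pl
for n,P,ax in [("front",F,(1,0)),("back",B,(1,0)),("right",Rr,(0,1)),("left",Ls,(0,1))]:
    P=np.array(P); c=P[:,:2].mean(0)
    l=cv2.fitLine(P[:,:2].astype(np.float32),cv2.DIST_HUBER,0,.001,.001).ravel()
    print(n,l, "dir",np.degrees(np.arctan2(l[1],l[0])),len(P), P[0],P[-1])
E
```

```text
front [0.1386 0.9903 0.5533 0.013 ] dir 82.032936 56 [0.5611 0.0633 0.098 ] [ 0.5294 -0.0762  0.098 ]
back [ 0.1262  0.992   0.7134 -0.0764] dir 82.75242 40 [ 0.7188 -0.029   0.114 ] [ 0.7074 -0.1288  0.114 ]
right [ 0.9904 -0.1382  0.6371 -0.1303] dir -7.945726 40 [ 0.6894 -0.1373  0.117 ] [ 0.5886 -0.1229  0.117 ]
left [ 0.99   -0.1408  0.6576  0.105 ] dir -8.093385 40 [0.707  0.0973 0.117 ] [0.6056 0.1081 0.117 ]
```

```bash
cat >> h.py <<'E'
from scipy.spatial.transform import Rotation as Ro
YAW=-.14; CX=np.array([np.cos(YAW),np.sin(YAW),0]); CY=np.array([-np.sin(YAW),np.cos(YAW),0]); CO=np.array([.6560,-.0139,0])
PIV=np.array([.689,.182,.19])
def ch(x,y,z): return CO+x*CX+y*CY+np.array([0,0,z])
def to_ch(p): q=np.array(p)-CO; return np.array([q@CX,q@CY,q[2]])
def arm(th,r,off): # finger point behind arm
    e=np.cos(th)*-CY+np.sin(th)*-CX; t=np.sin(th)*CY-np.cos(th)*CX
    return PIV+r*e-off*t
def rel(o,p,yaw=None):
    R=Ro.from_quat(o['tool_rot']); d=R.inv().apply(np.array(p)-o['eef_pos'])*100
    s='d(cm) %.2f %.2f %.2f'%tuple(d)
    if yaw is not None:
        x=R.as_matrix()[:,0]; s+=' roll %.1f'%-np.degrees((yaw-np.arctan2(x[1],x[0])+np.pi)%(2*np.pi)-np.pi)
    return s
E
python3 - <<'E'
from h import *
from workcell import get_obs
o=get_obs(); p=arm(.218,.125,.036); print(p)
p[2]=.262; print(rel(o,p,YAW)); print(to_ch(PIV),to_ch([.6215,.0015,.19]))
E
```

```text
[0.67891736 0.0523106  0.19      ]
d(cm) -30.69 -65.31 -1.69 roll -61.1
[0.00534063 0.19858824 0.19      ] [-0.03631142  0.01043509  0.19      ]
```

```bash
python3 -m inch '[[[0,-2,-4.5,-1,-10],[0,-4.5,-9.5,-1.7,-20],[0,-7,-15,-1.7,-30],[0,-9.5,-20,-1.7,-40],[0,-12,-25.5,-1.7,-50]]]'; python3 - <<'E'
from h import *
from workcell import get_obs
o=get_obs(); p=arm(.218,.125,.036); 
p[2]=.262; print(rel(o,p,YAW),o['eef_pos'],o['joint_pos'])
E
```

```text
clock: 0.78
eef_pos: [0.3742, -0.2626, 0.2617]
tool_rot: [0.986, -0.164, -0.0, -0.001]
ft_force: [0.5, -1.5, -0.4]
grip_width: -0.0002
d(cm) 18.66 -39.65 -0.00 roll -10.8 [ 0.37415936 -0.26256287  0.2617201 ] [-6.12368676e-01  1.49654675e-01 -6.58091513e-02  1.35665247e+00
  7.50578791e-04  1.28767496e+00]
```

```bash
python3 -m inch '[[[0,2.5,-5.2,0,-5],[0,5,-10.5,0,-10.8],[0,7.5,-15.8,0,-10.8],[0,10,-21,0,-10.8],[0,12.5,-26.5,0,-10.8]]]'; python3 - <<'E'
from h import *
from workcell import get_obs
o=get_obs(); p=arm(.218,.125,.036); 
p[2]=.262; print(rel(o,p,YAW),o['eef_pos'],o['joint_pos'])
E
```

```text
clock: 1.4
eef_pos: [0.5791, -0.0508, 0.2616]
tool_rot: [0.998, -0.07, -0.001, -0.0]
ft_force: [0.8, -1.1, 0.2]
grip_width: 0.0001
d(cm) 8.43 -11.61 -0.04 roll -0.0 [ 0.57914361 -0.05075725  0.26156156] [-8.78895716e-02  4.01105269e-01  2.72186399e-01  1.44294926e+00
  9.45926144e-04  1.62375057e+00]
```

```bash
python3 -m inch '[[[0,3,-4,0,0],[0,6,-8,0,0],[0,8.4,-11.6,0,0],[0,8.4,-11.6,0,0],[0,8.4,-11.6,2.5,0]]]'; python3 - <<'E'
from h import *
from workcell import get_obs,optics
o=get_obs(); p=arm(.218,.125,.036); 
p[2]=.172; print(rel(o,p,YAW),o['eef_pos'],o['joint_pos'])
for n in ["scene","top"]:
    p,d=optics.camera(n); cv2.imwrite(f"pics/{n}1.png",np.clip(cv2.resize(p[100:320,120:400,::-1],None,fx=2.6,fy=2.6)*1.3,0,255).astype(np.uint8))
E
```

```text
clock: 2.02
eef_pos: [0.6796, 0.0525, 0.2378]
tool_rot: [0.998, -0.07, 0.001, -0.001]
ft_force: [0.5, -0.1, -0.4]
grip_width: -0.0003
d(cm) -0.08 0.03 6.58 roll -0.0 [0.67958772 0.0524638  0.23778937] [7.67657473e-02 6.26586782e-01 5.76510529e-01 1.51806773e+00
 6.61345452e-04 1.78780229e+00]
```

View pics/scene1.png

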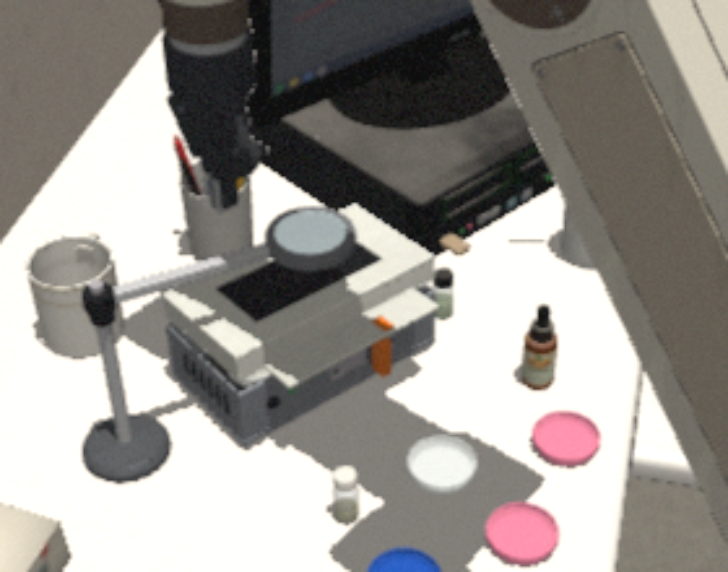

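View pics/top1.png

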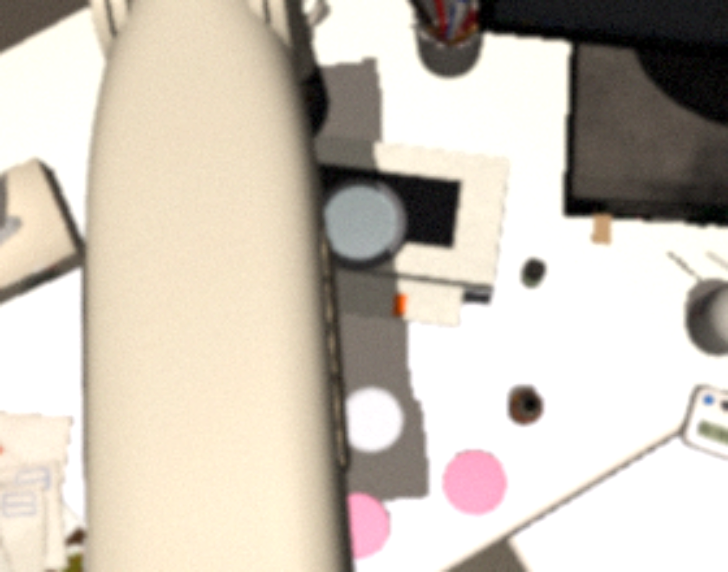

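The scene crop shows the closed fingertips at (222,198), behind the magnifier arm's bar at about (200,270). The top view is hidden by the forearm. I'll descend behind the bar.

```bash
python3 -m inch '[[[0,0,0,2,0],[0,0,0,4,0],[0,0,0,6,0],[0,0,0,6.6,0],[0,0,0,6.6,0]]]'; python3 - <<'E'
from h import *
from workcell import get_obs,optics
o=get_obs()
for th in [.218,.35,.5,.65,.8,.95,1.1,1.25,1.4,1.55,1.65,1.75]:
  p=arm(th,.125,.022);p[2]=.172; print(th,rel(o,p))
z={k:np.array(v) for k,v in optics.camera_info("wrist").items()}
p,d=optics.camera("wrist"); cv2.imwrite(f"pics/w2.png",p[:,:,::-1])
E
```

```text
clock: 2.75
eef_pos: [0.6758, 0.051, 0.1678]
tool_rot: [0.997, -0.071, -0.004, 0.0]
ft_force: [0.3, 0.1, -0.4]
grip_width: 0.0001
0.218 d(cm) -1.08 -0.47 -0.42
0.35 d(cm) -2.74 -0.65 -0.40
0.5 d(cm) -4.59 -1.12 -0.39
0.65 d(cm) -6.34 -1.86 -0.38
0.8 d(cm) -7.96 -2.85 -0.36
0.95 d(cm) -9.42 -4.07 -0.35
1.1 d(cm) -10.67 -5.50 -0.35
1.25 d(cm) -11.70 -7.10 -0.34
1.4 d(cm) -12.48 -8.84 -0.34
1.55 d(cm) -12.99 -10.67 -0.33
1.65 d(cm) -13.18 -11.92 -0.33
1.75 d(cm) -13.24 -13.19 -0.33
```

View pics/w2.png

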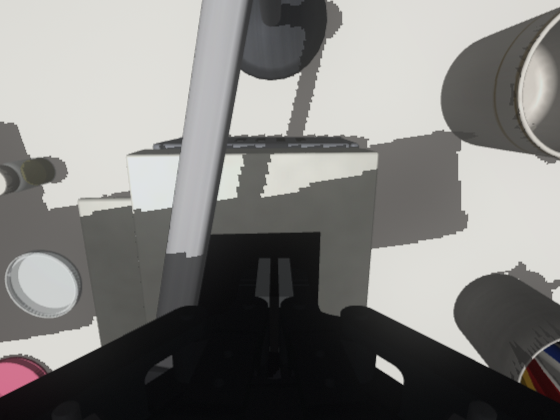

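Wrist view: the closed tips are at (272,280) and the bar runs to their left at (190,230). So the fingers are on the hinge side of the arm, and I can push along the arc.

```bash
python3 -m inch '[[[0,-1.1,-0.5,-0.3,0],[0,-2.7,-0.6,-0.3,0],[0,-4.6,-1.1,-0.3,0],[0,-6.3,-1.9,-0.3,0],[0,-8,-2.8,-0.3,0]]]'; python3 - <<'E'
from h import *
from workcell import get_obs,optics
o=get_obs()
for th in [.8,.95,1.1,1.25,1.4,1.55,1.65,1.75]:
  p=arm(th,.125,.022);p[2]=.172; print(th,rel(o,p))
p,d=optics.camera("wrist"); cv2.imwrite(f"pics/w3.png",p[:,:,::-1])
E
```

```text
clock: 3.42
eef_pos: [0.6015, 0.0908, 0.1738]
tool_rot: [0.997, -0.071, -0.001, -0.0]
ft_force: [3.1, -0.4, -0.2]
grip_width: 0.0
0.8 d(cm) -0.04 0.03 0.18
0.95 d(cm) -1.50 -1.19 0.18
1.1 d(cm) -2.76 -2.62 0.18
1.25 d(cm) -3.79 -4.22 0.19
1.4 d(cm) -4.57 -5.95 0.19
1.55 d(cm) -5.08 -7.78 0.19
1.65 d(cm) -5.26 -9.04 0.19
1.75 d(cm) -5.32 -10.31 0.19
```

View pics/w3.png

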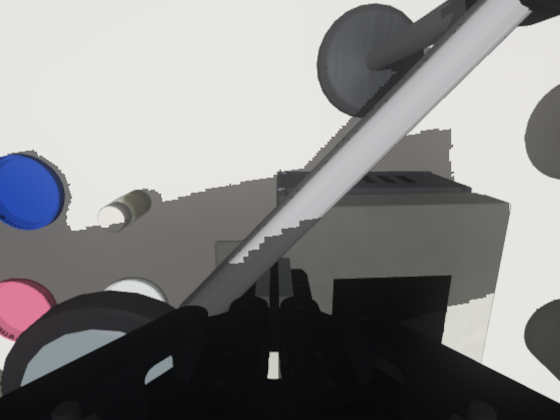

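Wrist view: the bar now runs diagonally, with contact at (270,250) and the lens at (110,350). It is swinging as planned.

```bash
python3 -m inch '[[[0,-1.5,-1.2,0,0],[0,-2.8,-2.6,0,0],[0,-3.8,-4.2,0,0],[0,-4.6,-6,0,0],[0,-5.1,-7.8,0,0]]]'; python3 - <<'E'
from h import *
from workcell import get_obs,optics
o=get_obs()
for th in [1.55,1.65,1.75]:
  p=arm(th,.125,.022);p[2]=.172; print(th,rel(o,p))
for n in ["wrist","top"]:
    i=optics.camera_info(n)
    p,d=optics.camera(n); cv2.imwrite(f"pics/{n}4.png",p[:,:,::-1])
    np.savez(f"{n}4.npz",p=p,d=d,**{k:np.array(v) for k,v in i.items()})
E
```

```text
clock: 4.1
eef_pos: [0.5592, 0.178, 0.174]
tool_rot: [0.998, -0.07, -0.003, -0.0]
ft_force: [1.6, -1.6, 0.5]
grip_width: -0.0002
1.55 d(cm) 0.35 0.25 0.20
1.65 d(cm) 0.17 -1.01 0.20
1.75 d(cm) 0.11 -2.27 0.20
```

View pics/wrist4.png

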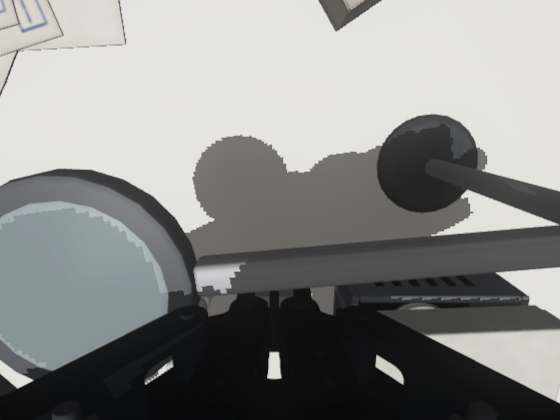

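View pics/top4.png

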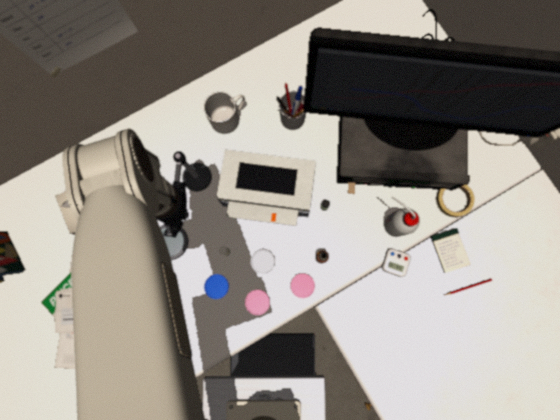

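```bash
python3 -m inch '[[[0,0.2,-1,0,0],[0,0.1,-1.7,0,0],[0,0.1,-1.7,0,0],[0,0.1,2,0,0],[0,0.1,4,0,0]]]'; python3 - <<'E'
from h import *
from workcell import get_obs,optics
o=get_obs()
print(o['eef_pos'],o['joint_pos'], o['ft_force'])
E
```

```text
clock: 4.82
eef_pos: [0.5541, 0.1384, 0.1736]
tool_rot: [0.998, -0.069, -0.003, -0.001]
ft_force: [0.1, -0.7, -0.3]
grip_width: -0.0002
[0.55410967 0.13840487 0.17360567] [0.24240063 0.42349343 0.07557101 1.22866621 0.00467537 1.95090879] [ 0.1173981  -0.71089118 -0.33961543]
```

```bash
python3 -m inch '[[[0,0,1.5,-4,0],[0,-2,4,-10,0],[0,-5,7,-16,0],[0,-8,10,-22,0],[0,-10,12,-28,0]]]'; python3 - <<'E'
from h import *
from workcell import get_obs,optics
o=get_obs()
print(o['eef_pos'],o['joint_pos'], o['ft_force'])
E
```

```text
clock: 5.45
eef_pos: [0.4506, 0.0403, 0.4287]
tool_rot: [0.998, -0.069, -0.003, -0.002]
ft_force: [1.6, 0.2, -0.8]
grip_width: -0.0003
[0.45057217 0.04033481 0.42869427] [0.08653105 0.15005704 0.36455636 1.7906688  0.00429724 1.79610375] [ 1.56324826  0.19950848 -0.83990882]
```

```bash
python3 -m inch '[[[0,0,0,-6,0],[0,0,0,-12,0],[0,0,0,-18,0],[0,0,0,-24,0],[0,0,0,-30,0]]]'; python3 - <<'E'
from h import *
from workcell import get_obs,optics
o=get_obs()
print(o['eef_pos'],o['joint_pos'], o['ft_force']); print(Ro.from_quat(o['tool_rot']).as_matrix()[:,2])
E
```

```text
clock: 6.08
eef_pos: [0.4285, 0.0377, 0.5708]
tool_rot: [0.997, -0.069, 0.025, -0.006]
ft_force: [0.2, 0.6, -0.2]
grip_width: 0.0001
[0.42849958 0.03765556 0.57079519] [0.08458762 0.20093123 0.83106085 2.14929883 0.00455397 1.79461634] [ 0.17758576  0.60474657 -0.17110546]
[ 0.05103439  0.0088975  -0.99865726]
```

```bash
python3 -m inch '[[[0,0,0,-6,0],[0,0,0,-12,0],[0,0,0,-18,0],[0,0,0,-24,0],[0,0,0,-30,0]]]'; python3 - <<'E'
from h import *
from workcell import get_obs,optics
o=get_obs()
print(o['eef_pos'],o['joint_pos'], o['ft_force']); print(Ro.from_quat(o['tool_rot']).as_matrix()[:,2])
E
```

```text
clock: 6.7
eef_pos: [0.3974, 0.0348, 0.5973]
tool_rot: [0.996, -0.069, 0.055, -0.011]
ft_force: [0.1, -0.0, -0.6]
grip_width: -0.0001
[0.39738805 0.03476415 0.59729999] [0.08386138 0.11884909 0.80861273 2.14887073 0.00468229 1.79414728] [ 0.14218799 -0.00171661 -0.58083532]
[ 0.11067205  0.01400171 -0.99375835]
```

```bash
cat > kin.py <<'E'
import numpy as np
D=[(.2415,.0038,1.3352,.4994,.2444),(.14965,-.06581,1.35665,np.hypot(.37416,.26256),.26172),(.40111,.27219,1.44295,np.hypot(.57914,.05076),.26156),(.62659,.57651,1.51807,np.hypot(.67959,.05246),.23779),(.42349,.07557,1.22867,np.hypot(.55411,.1384),.17361),(.15006,.36456,1.79067,np.hypot(.45057,.04033),.42869),(.20093,.83106,2.1493,np.hypot(.4285,.03766),.57080),(.11885,.80861,2.14887,np.hypot(.39739,.03476),.5973)]
A=[];b=[]
for q2,q3,q4,r,z in D:
    p=q2-q3; f=p+q4
    A.append([1,0,np.sin(q2),np.cos(q2),np.cos(p),np.sin(p),np.cos(f)]); b.append(r)
    A.append([0,1,np.cos(q2),-np.sin(q2),-np.sin(p),np.cos(p),-np.sin(f)]); b.append(z)
S,res,rk,sv=np.linalg.lstsq(np.array(A),np.array(b),rcond=None)
def fk(q2,q3,q4):
    p=q2-q3;f=p+q4
    return (S@[1,0,np.sin(q2),np.cos(q2),np.cos(p),np.sin(p),np.cos(f)],S@[0,1,np.cos(q2),-np.sin(q2),-np.sin(p),np.cos(p),-np.sin(f)],f)
if __name__=="__main__":
    print(S,rk,sv, np.abs(np.array(A)@S-b).max())
    for q in [(-.08,1.28),(-.3,1.28),(.2,1.28),(0,1.1),(.4,1.28),(.6,1.28)]: print(q,fk(*q,2.149))
E
python3 kin.py
```

```text
[ 7.09631508e-06  2.40778460e-01  4.93324202e-01 -2.16049040e-05
  3.91402078e-01  7.97792469e-03  3.90984605e-01] 7 [5.58396556 4.82458654 0.8334438  0.78985748 0.35047505 0.31542012
 0.04321285] 2.1945392153222e-05
(-0.08, 1.28) (np.float64(0.31012710885754036), np.float64(0.8394688046460119), 0.7889999999999999)
(-0.3, 1.28) (np.float64(0.17200045721608345), np.float64(0.8927162137180034), 0.569)
(0.2, 1.28) (np.float64(0.4635010794720339), np.float64(0.7304496543745932), 1.069)
(0, 1.1) (np.float64(0.36529564228720685), np.float64(0.7475874145263409), 1.049)
(0.4, 1.28) (np.float64(0.5515447067986537), np.float64(0.6286067922702997), 1.2690000000000001)
(0.6, 1.28) (np.float64(0.6176002700728703), np.float64(0.5113024384084376), 1.4689999999999999)
```

```bash
python3 -m inch '[[[0,0,5,-10,0],[0,0,9,-60,0],[0,0,9,-60,0],[0,0,9,-60,0],[0,0,9,-60,0]]]'; python3 - <<'E'
from h import *
from workcell import get_obs,optics
o=get_obs()
print(o['eef_pos'],o['joint_pos'], o['ft_force']); print(Ro.from_quat(o['tool_rot']).as_matrix()[:,2])
import kin
R=.391
ptip=ch(-.080,-.050,.056)
for phi in [.3,.4,.5,.6,.7,.8,.9]:
    a=-.14; d=np.array([np.cos(phi)*np.cos(a),np.cos(phi)*np.sin(a),-np.sin(phi)])
    tcp=ptip-.014*d; w=tcp-.391*d; r=np.hypot(*w[:2]); z=w[2]-.2408
    D=np.hypot(r,z); L1,L2=.4933,.3915
    c=(L1*L1+L2*L2-D*D)/(2*L1*L2); 
    if abs(c)>1: print(phi,"no");continue
    g=np.arccos(c) # interior; 
    q3=g-np.pi/2; q2=np.arctan2(r,z)-np.arccos((L1*L1+D*D-L2*L2)/(2*L1*D)); print(phi,tcp,"wrist",w,"q",q2,q3,phi-(q2-q3))
E
```

```text
clock: 7.32
eef_pos: [0.3548, -0.0152, 0.6204]
tool_rot: [0.994, -0.069, 0.084, -0.011]
ft_force: [-0.3, 0.3, -0.4]
grip_width: -0.0
[ 0.35475227 -0.01524802  0.62043834] [-0.05993324  0.01530879  0.7622022   2.14882672  0.02082389  1.65207676] [-0.2809498   0.25536704 -0.35076786]
[ 0.16897074  0.01072074 -0.98556276]
0.3 [ 0.55656171 -0.050381    0.06013728] wrist [0.18667983 0.00174345 0.17568568] q 1.0592811585307695 -1.1826742157655783 -1.9419553742963476
0.4 [ 0.55703687 -0.05044796  0.06145186] wrist [ 2.00425586e-01 -1.93624087e-04  2.13714429e-01] q 0.8503655369468356 -1.1704617685563987 -1.6208273055032345
0.5 [ 0.55763962 -0.0505329   0.06271196] wrist [ 0.21786207 -0.00265081  0.25016734] q 0.6511120360691496 -1.128338779482522 -1.2794508155516715
0.6 [ 0.55836392 -0.05063497  0.06390499] wrist [ 0.23881505 -0.00560354  0.2846802 ] q 0.4897174640880032 -1.0635964500396622 -0.9533139141276653
0.7 [ 0.55920254 -0.05075315  0.06501905] wrist [ 0.26307518 -0.00902232  0.31690816] q 0.3757608068846733 -0.9835038273227231 -0.6592646342073964
0.8 [ 0.5601471  -0.05088626  0.06604299] wrist [ 0.29040006 -0.012873    0.34652922] q 0.3055368399656626 -0.8932708108106819 -0.3988076507763445
0.9 [ 0.56118817 -0.05103297  0.06696658] wrist [ 0.32051667 -0.01711709  0.3732474 ] q 0.27086569104503655 -0.7961774500161454 -0.1670431410611818
```

```bash
python3 -m inch '[[[0,6,2,-6,0],[0,40,4,-60,0],[0,40,4,-60,0],[0,40,4,-60,0],[0,40,4,-60,0]]]'; cat > st.py <<'E'
from h import *
from workcell import get_obs
o=get_obs()
d=Ro.from_quat(o['tool_rot']).as_matrix()
print(o['clock'],o['eef_pos'],o['joint_pos'].round(3)); print(d[:,2].round(3),"phi",np.arcsin(-d[2,2]),"az",np.arctan2(d[1,2],d[0,2]),"x axis",d[:,0].round(3),'F',o['ft_force'].round(1)); print("tip ch",to_ch(o['eef_pos']+.014*d[:,2]))
E
python3 st.py
```

```text
clock: 7.95
eef_pos: [0.4381, -0.0524, 0.6334]
tool_rot: [0.991, -0.07, 0.114, -0.009]
ft_force: [0.5, 0.6, -0.3]
grip_width: -0.0001
7.95 [ 0.43805895 -0.05237182  0.63336897] [-0.142  0.179  0.984  2.149  0.035  1.573]
[ 0.228  0.003 -0.974] phi 1.3407043183297465 az 0.012544558488278457 x axis [ 0.964 -0.14   0.225] F [ 0.5  0.6 -0.3]
tip ch [-0.20728437 -0.0680224   0.61973793]
```

```bash
python3 -m inch '[[[0,30,0,-60,0],[0,30,0,-60,0],[0,30,0,-60,0],[0,30,0,-60,0],[0,30,0,-60,0]]]'; python3 st.py;  python3 -m inch '[[[0,25,0,-60,0],[0,25,0,-60,0],[0,25,0,-60,0],[0,25,0,-60,0],[0,25,0,-60,0]]]'; python3 st.py
```

```text
clock: 8.57
eef_pos: [0.4536, -0.0575, 0.6533]
tool_rot: [0.987, -0.07, 0.145, -0.008]
ft_force: [0.9, 1.0, 0.4]
grip_width: -0.0004
8.575 [ 0.45364359 -0.05751137  0.65328612] [-0.15   0.201  1.069  2.149  0.038  1.568]
[ 0.287 -0.005 -0.958] phi 1.279141188548014 az -0.01888718902733216 x axis [ 0.948 -0.14   0.285] F [0.9 1.  0.4]
tip ch [-0.19029484 -0.07093576  0.63987735]
clock: 9.2
eef_pos: [0.44, -0.0584, 0.679]
tool_rot: [0.982, -0.07, 0.176, -0.005]
ft_force: [0.4, -0.1, -0.7]
grip_width: -0.0002
9.2 [ 0.44002882 -0.05837111  0.67896655] [-0.158  0.166  1.096  2.149  0.041  1.562]
[ 0.346 -0.014 -0.938] phi 1.2169135543491882 az -0.040989075739740755 x axis [ 0.928 -0.139  0.345] F [ 0.4 -0.1 -0.7]
tip ch [-0.20282465 -0.07369372  0.66583407]
```

```bash
python3 -m inch '[[[0,25,0,-60,0],[0,25,0,-60,0],[0,25,0,-60,0],[0,25,0,-60,0],[0,25,0,-60,0]]]'; python3 st.py;  python3 -m inch '[[[0,28,0,-60,0],[0,28,0,-60,0],[0,28,0,-60,0],[0,28,0,-60,0],[0,28,0,-60,0]]]'; python3 st.py;  python3 -m inch '[[[0,30,0,-60,0],[0,30,0,-60,0],[0,30,0,-60,0],[0,30,0,-60,0],[0,30,0,-60,0]]]'; python3 st.py
```

```text
clock: 9.82
eef_pos: [0.4205, -0.0576, 0.7047]
tool_rot: [0.976, -0.07, 0.206, -0.003]
ft_force: [-0.2, 0.3, 0.6]
grip_width: -0.0003
9.825 [ 0.4204764  -0.05757913  0.70468984] [-0.166  0.121  1.113  2.149  0.044  1.558]
[ 0.403 -0.023 -0.915] phi 1.1549780547004258 az -0.05758147498829371 x axis [ 0.905 -0.138  0.402] F [-0.2  0.3  0.6]
tip ch [-0.22148817 -0.07565191  0.69188284]
clock: 10.45
eef_pos: [0.4044, -0.0564, 0.7292]
tool_rot: [0.969, -0.07, 0.237, -0.0]
ft_force: [0.0, -1.1, 1.2]
grip_width: -0.0002
10.45 [ 0.40439288 -0.05644288  0.72915885] [-0.172  0.087  1.141  2.149  0.046  1.555]
[ 0.459 -0.032 -0.888] phi 1.09299550817381 az -0.070418747496887 x axis [ 0.878 -0.137  0.459] F [ 0.  -1.1  1.2]
tip ch [-0.23678682 -0.07678911  0.71672673]
clock: 11.08
eef_pos: [0.3872, -0.0544, 0.753]
tool_rot: [0.961, -0.07, 0.267, 0.002]
ft_force: [-0.7, 0.2, 0.5]
grip_width: 0.0002
11.075 [ 0.38723427 -0.0544117   0.75298248] [-0.176  0.053  1.168  2.149  0.049  1.555]
[ 0.512 -0.041 -0.858] phi 1.0311476944295728 az -0.08075728717893756 x axis [ 0.848 -0.134  0.513] F [-0.7  0.2  0.5]
tip ch [-0.25330193 -0.07719382  0.74097203]
```

```bash
python3 -m inch '[[[0,38,0,-60,0],[0,38,0,-60,0],[0,38,0,-60,0],[0,38,0,-60,0],[0,38,0,-60,0]]]'; python3 st.py;  python3 -m inch '[[[0,42,0,-60,0],[0,42,0,-60,0],[0,42,0,-60,0],[0,42,0,-60,0],[0,42,0,-60,0]]]'; python3 st.py;  python3 -m inch '[[[0,42,0,-60,0],[0,42,0,-60,0],[0,42,0,-60,0],[0,42,0,-60,0],[0,42,0,-60,0]]]'; python3 st.py
```

```text
clock: 11.7
eef_pos: [0.3833, -0.054, 0.7753]
tool_rot: [0.953, -0.07, 0.296, 0.004]
ft_force: [-0.2, 0.3, -0.5]
grip_width: 0.0001
11.7 [ 0.38332622 -0.05398305  0.77532533] [-0.177  0.048  1.225  2.149  0.05   1.557]
[ 0.563 -0.05  -0.825] phi 0.9702666082379302 az -0.08889606872316445 x axis [ 0.815 -0.131  0.564] F [-0.2  0.3 -0.5]
tip ch [-0.25651184 -0.07733651  0.76377482]
clock: 12.32
eef_pos: [0.3743, -0.053, 0.7975]
tool_rot: [0.943, -0.07, 0.324, 0.007]
ft_force: [-0.1, -0.2, 0.3]
grip_width: 0.0002
12.325 [ 0.37427849 -0.05295565  0.79745625] [-0.18   0.036  1.274  2.149  0.052  1.557]
[ 0.611 -0.059 -0.789] phi 0.9098790588656123 az -0.09564094385051869 x axis [ 0.78  -0.128  0.613] F [-0.1 -0.2  0.3]
tip ch [-0.26492988 -0.07760474  0.78640424]
clock: 12.95
eef_pos: [0.3425, -0.049, 0.8183]
tool_rot: [0.934, -0.07, 0.351, 0.009]
ft_force: [0.1, 0.3, -0.6]
grip_width: 0.0001
12.95 [ 0.34250485 -0.04899102  0.81826146] [-0.191 -0.02   1.274  2.149  0.059  1.552]
[ 0.655 -0.067 -0.753] phi 0.8523258159011061 az -0.10176872422997527 x axis [ 0.743 -0.125  0.657] F [ 0.1  0.3 -0.6]
tip ch [-0.29632266 -0.07814155  0.80772207]
```

```bash
python3 -m inch '[[[0,-20,0,-60,0],[0,-20,0,-60,0],[0,-20,0,-60,0],[0,-20,0,-60,0],[0,-20,0,-60,0]]]'; python3 st.py;  python3 -m inch '[[[0,-15,0,-60,0],[0,-15,0,-60,0],[0,-15,0,-60,0],[0,-15,0,-60,0],[0,-15,0,-60,0]]]'; python3 st.py
```

```text
clock: 13.58
eef_pos: [0.2411, -0.0393, 0.8727]
tool_rot: [0.897, -0.066, 0.437, 0.031]
ft_force: [0.2, 0.0, -1.1]
grip_width: 0.0002
13.575 [ 0.24105236 -0.03930161  0.87269761] [-0.412 -0.192  1.275  2.15   0.211  1.406]
[ 0.779 -0.112 -0.616] phi 0.6642257947778871 az -0.1432964141668001 x axis [ 0.61  -0.092  0.787] F [ 0.2  0.  -1.1]
tip ch [-0.39631971 -0.08309251  0.86406731]
clock: 14.2
eef_pos: [0.1762, 0.0091, 0.9043]
tool_rot: [0.861, -0.069, 0.503, 0.035]
ft_force: [0.3, 0.1, 0.1]
grip_width: -0.0003
14.2 [0.1762478  0.00912235 0.90428078] [-0.569 -0.321  1.274  2.149  0.362  1.365]
[ 0.861 -0.13  -0.492] phi 0.514135517693273 az -0.14961107295982273 x axis [ 0.485 -0.083  0.871] F [0.3 0.1 0.1]
tip ch [-0.46608142 -0.04426618  0.89739583]
```

```bash
python3 - <<'E'
from h import *
from workcell import get_obs
o=get_obs()
for p in [(.25,-.018,.88),(.437,-.088,.82)]: print(rel(o,p))
E
```

```text
d(cm) 1.69 1.57 7.90
d(cm) 6.11 5.66 27.86
```

```bash
python3 -m inch '[[[0,1.2,1.1,5.6,0],[0,2.4,2.2,11.2,0],[0,3.6,3.4,16.8,0],[0,4.9,4.5,22.4,0],[0,6.1,5.7,27.9,0]]]'; python3 st.py; python3 - <<'E'
from h import *
from workcell import get_obs
o=get_obs()
for p in [(.437,-.088,.82),(.46,-.06,.35)]: print(rel(o,p))
E
```

```text
clock: 14.82
eef_pos: [0.3078, -0.0616, 0.8428]
tool_rot: [0.861, -0.072, 0.502, 0.039]
ft_force: [0.9, -2.4, 0.8]
grip_width: 0.0002
14.825 [ 0.30781567 -0.06158678  0.8427922 ] [-0.34  -0.43   0.641  1.594  0.154  1.488]
[ 0.858 -0.14  -0.494] phi 0.5164598435411296 az -0.16199900901089057 x axis [ 0.486 -0.085  0.87 ] F [ 0.9 -2.4  0.8]
tip ch [-0.32595226 -0.09607473  0.83587893]
d(cm) 4.53 0.50 12.58
d(cm) -35.46 -2.41 37.37
```

```bash
python3 -m inch '[[[0,1,0.3,6,0],[0,3,0.5,12,0],[0,-2,0,15.5,0],[0,-7,-0.5,19,0],[0,-12,-1,22,0]]]'; python3 st.py; python3 - <<'E'
from h import *
from workcell import get_obs
o=get_obs()
for p in [(.46,-.06,.35),(.47,-.045,.2)]: print(rel(o,p))
E
```

```text
clock: 15.45
eef_pos: [0.4415, -0.0724, 0.6244]
tool_rot: [0.863, -0.073, 0.499, 0.039]
ft_force: [0.9, -0.2, 0.7]
grip_width: 0.0003
15.45 [ 0.44151474 -0.07243029  0.62437361] [-1.630e-01 -5.340e-01 -1.500e-01  9.070e-01  1.000e-03  1.576e+00]
[ 0.855 -0.14  -0.499] phi 0.5226658059274911 az -0.16225511655306588 x axis [ 0.492 -0.086  0.866] F [ 0.9 -0.2  0.7]
tip ch [-0.19209136 -0.08815753  0.61738492]
d(cm) -22.97 -1.40 15.10
d(cm) -35.61 -2.97 23.24
```

```bash
python3 -m inch '[[[0,-5,-0.3,3.2,0],[0,-10,-0.6,6.5,0],[0,-15,-0.9,9.8,0],[0,-20,-1.2,13,0],[0,-24,-1.5,16,0]]]'; python3 st.py; python3 - <<'E'
from h import *
from workcell import get_obs
o=get_obs()
for p in [(.46,-.045,.2),(.48,-.045,.12)]: print(rel(o,p))
E
```

```text
clock: 16.08
eef_pos: [0.4616, -0.0592, 0.3314]
tool_rot: [0.864, -0.073, 0.496, 0.039]
ft_force: [1.6, 0.3, 0.1]
grip_width: -0.0003
16.075 [ 0.46156844 -0.05920789  0.33143653] [-0.087 -0.497 -0.899  0.128 -0.066  1.614]
[ 0.852 -0.14  -0.504] phi 0.5283664102311685 az -0.16288698802824336 x axis [ 0.497 -0.087  0.864] F [1.6 0.3 0.1]
tip ch [-0.17411916 -0.07227288  0.3243788 ]
d(cm) -11.55 -1.32 6.29
d(cm) -17.47 -1.61 12.03
```

```bash
python3 -m inch '[[[0,-4,-0.4,2,0],[0,-8,-0.9,4.3,0],[0,-11.5,-1.3,6.3,0],[0,-11.5,-1.3,6.3,0],[0,-11.5,-1.3,6.3,0]]]'; python3 st.py; python3 - <<'E'
from h import *
from workcell import get_obs
o=get_obs()
for p in [(.46,-.045,.2),(.48,-.045,.12)]: print(rel(o,p))
E
```

```text
clock: 16.7
eef_pos: [0.4772, -0.0447, 0.2214]
tool_rot: [0.872, -0.074, 0.482, 0.04]
ft_force: [0.3, 0.3, -0.7]
grip_width: -0.0
16.7 [ 0.47717978 -0.04474933  0.22138664] [-0.017 -0.228 -1.088 -0.293 -0.127  1.654]
[ 0.835 -0.141 -0.532] phi 0.5614570792649253 az -0.1672338169028437 x axis [ 0.525 -0.091  0.846] F [ 0.3  0.3 -0.7]
tip ch [-0.1609195  -0.05582333  0.21393275]
d(cm) -2.71 0.32 -0.29
d(cm) -8.43 -0.00 5.64
```

```bash
python3 -m inch '[[[0,-12,0,-3,0],[0,-12,0,-3,0],[0,-12,0,-3,0],[0,-12,0,-3,0],[0,-12,0,-3,0]]]'; python3 st.py; python3 -m inch '[[[0,-10,0,-12,0],[0,-10,0,-12,0],[0,-10,0,-12,0],[0,-10,0,-12,0],[0,-10,0,-12,0]]]'; python3 st.py;
```

```text
clock: 17.32
eef_pos: [0.4377, -0.0172, 0.2148]
tool_rot: [0.887, -0.079, 0.453, 0.044]
ft_force: [1.0, 0.3, -0.5]
grip_width: -0.0
17.325 [ 0.43772489 -0.01722023  0.21482603] [ 0.124 -0.341 -1.087 -0.097 -0.249  1.748]
[ 0.796 -0.149 -0.586] phi 0.6262654072453498 az -0.18449290945756833 x axis [ 0.577 -0.1    0.81 ] F [ 1.   0.3 -0.5]
tip ch [-0.20434431 -0.03425106  0.20662031]
clock: 17.95
eef_pos: [0.2757, 0.022, 0.2211]
tool_rot: [0.889, -0.077, 0.449, 0.044]
ft_force: [0.9, 0.4, 0.6]
grip_width: -0.0002
17.95 [0.27572012 0.02202162 0.22111567] [ 0.947 -0.778 -1.087  0.738 -0.817  2.46 ]
[ 0.791 -0.148 -0.593] phi 0.6348929485900277 az -0.18461464938920008 x axis [ 0.585 -0.096  0.805] F [0.9 0.4 0.6]
tip ch [-0.37031116 -0.017998    0.2128124 ]
```

```bash
python3 - <<'E'
from h import *
from workcell import get_obs
o=get_obs()
for p in [(.44,-.017,.215),(.5,-.045,.24)]: print(rel(o,p))
E
```

```text
d(cm) 9.50 0.94 13.94
d(cm) 15.29 2.66 17.62
```

```bash
python3 -m inch '[[[0,3.5,0.3,4.7,0],[0,6.5,0.6,9.3,0],[0,9.5,0.9,13.9,0],[0,12.5,1.8,16,0],[0,15.3,2.7,17.6,0]]]'; python3 st.py; python3 - <<'E'
from h import *
from workcell import get_obs
o=get_obs()
for p in [(.5,-.045,.24),(.47,-.05,.12)]: print(rel(o,p))
E
```

```text
clock: 18.58
eef_pos: [0.5018, -0.0513, 0.2388]
tool_rot: [0.889, -0.08, 0.448, 0.047]
ft_force: [0.4, 1.0, 0.5]
grip_width: 0.0001
18.575 [ 0.50182455 -0.05130567  0.23877341] [-0.024 -0.222 -0.937 -0.071 -0.137  1.658]
[ 0.789 -0.155 -0.594] phi 0.6361818035411625 az -0.19372074623405047 x axis [ 0.586 -0.1    0.804] F [0.4 1.  0.5]
tip ch [-0.13620236 -0.05915848  0.23045561]
d(cm) -0.07 -0.58 -0.31
d(cm) -11.43 0.32 4.52
```

```bash
python3 -m inch '[[[0,-4,0,1.2,0],[0,-8,0,2.5,0],[0,-12,0,3.8,0],[0,-12,0,3.8,0],[0,-12,0,3.8,0]]]'; python3 st.py; python3 - <<'E'
from h import *
from workcell import get_obs
o=get_obs()
for p in [(.5,-.045,.24),(.46,-.05,.12)]: print(rel(o,p))
E
```

```text
clock: 19.2
eef_pos: [0.4916, -0.0454, 0.1429]
tool_rot: [0.897, -0.083, 0.43, 0.049]
ft_force: [0.9, 0.6, 0.1]
grip_width: 0.0003
19.2 [ 0.49159959 -0.04538156  0.14287048] [ 0.003  0.017 -1.087 -0.418 -0.163  1.682]
[ 0.764 -0.16  -0.625] phi 0.6749826258345163 az -0.20631725400727893 x axis [ 0.616 -0.107  0.781] F [0.9 0.6 0.1]
tip ch [-0.14749285 -0.05483881  0.1341221 ]
d(cm) 8.09 -0.04 -5.43
d(cm) -3.68 1.02 -0.91
```

```bash
python3 - <<'E'
from h import *
from workcell import get_obs
o=get_obs()
for p in [(.47,-.055,.09)]: print(rel(o,p))
E
python3 -m inch '[[[0,-3,0.5,1,0],[0,-6,0.7,1.6,0],[0,-6,0.7,1.6,0],[0,-6,0.7,1.6,0],[0,-6,0.7,1.6,0]]]'; python3 st.py
```

```text
d(cm) -5.35 1.27 1.81
clock: 19.82
eef_pos: [0.4991, -0.047, 0.1067]
tool_rot: [0.905, -0.086, 0.414, 0.051]
ft_force: [-0.0, 0.3, 0.2]
grip_width: 0.0002
19.825 [ 0.49911116 -0.0470258   0.10665087] [ 0.     0.144 -1.087 -0.507 -0.164  1.687]
[ 0.74  -0.163 -0.653] phi 0.7112102888645498 az -0.21658597201000246 x axis [ 0.643 -0.114  0.757] F [-0.   0.3  0.2]
tip ch [-0.14015644 -0.05550593  0.09751235]
```

```bash
python3 - <<'E'
from h import *
from workcell import get_obs,optics
for n in ["wrist","scene"]:
    i=optics.camera_info(n)
    p,d=optics.camera(n); cv2.imwrite(f"pics/{n}5.png",p[:,:,::-1])
    np.savez(f"{n}5.npz",p=p,d=d,**{k:np.array(v) for k,v in i.items()})
E
```

```text
(no output)
```

View pics/wrist5.png

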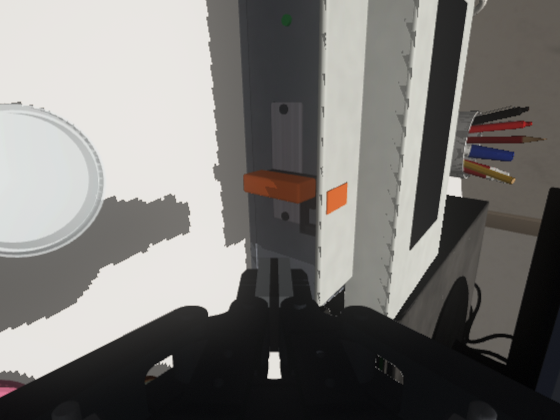

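View pics/scene5.png

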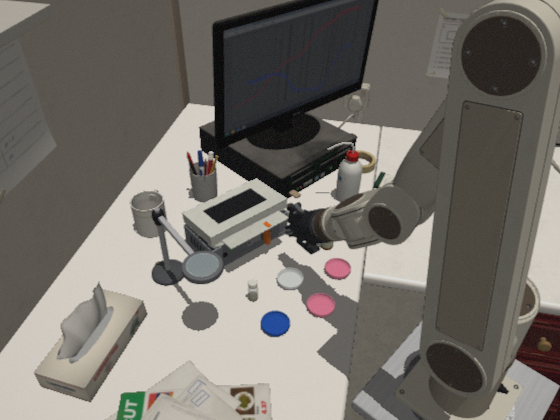

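Wrist view, with up in the image being the chamber's left: orange tab at (280,185), orange mark on the lip at (337,197), lip front edge along column ~320, closed tips at (272,270). Scene view: the lens is well clear of the hood at (203,265). The tab and its mark are the only orange parts. I'll measure both.

```bash
python3 - <<'E'
from h import *
np.set_printoptions(precision=4,suppress=True)
z=load("wrist5")
for nm,u,v in [("tab front",255,184),("tab mid",280,188),("tab end",308,190),("tab rt face",280,195),("mark",337,198),("lip edge a",325,60),("lip b",324,150),("lip c",324,230),("lip d",324,285),("lip end",345,275),("front face",300,60),("screw plate",288,140),("tip",265,265),("tip2",283,265)]:
    p=dep(z,u,v); print(nm,(to_ch(p)*1000).round(1))
im=cv2.resize(z['p'][130:330,200:400,::-1],None,fx=3,fy=3,interpolation=cv2.INTER_CUBIC); cv2.imwrite("pics/tabcrop.png",im)
E
```

```text
tab front [-97.6 -29.1  47.8]
tab mid [-98.3 -28.3  67.9]
tab end [-88.8 -29.6  80.5]
tab rt face [-97.8 -32.6  67.4]
mark [-90.8 -30.3 100.5]
lip edge a [-105.    35.1  100.3]
lip b [-105.2   -3.4  101. ]
lip c [-103.9  -43.9  101.3]
lip d [-101.6  -77.   100.7]
lip end [-74.9 -83.3  98.7]
front face [-242.9   21.8  189.7]
screw plate [-70.1  -5.7  51.6]
tip [-149.9  -44.4  102.5]
tip2 [-144.   -45.3  107.3]
```

View pics/tabcrop.png

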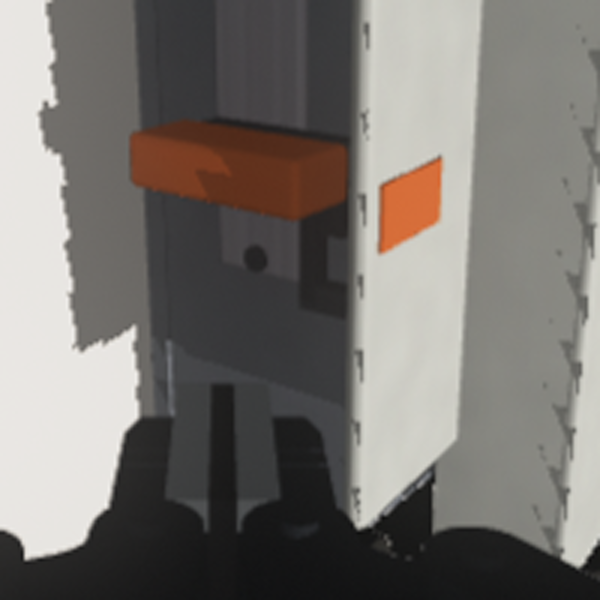

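```bash
cat >> h.py <<'E'
def tipgo(o,x,y,z):
    d=Ro.from_quat(o['tool_rot']).as_matrix()[:,2]
    return rel(o,ch(x,y,z)-.014*d)
E
python3 - <<'E'
from h import *
from workcell import get_obs
o=get_obs()
print(tipgo(o,-.130,-.052,.094),tipgo(o,-.089,-.056,.0575))
E
```

```text
d(cm) 0.43 -0.41 0.96 d(cm) 0.35 -0.32 6.47
```

```bash
python3 -m inch '[[[0,0.4,-0.4,1,0],[0,0.4,-0.4,2.5,0],[0,0.4,-0.4,4,0],[0,0.4,-0.3,5,0],[0,0.4,-0.3,5,0]]]'; python3 st.py; python3 - <<'E'
from h import *
from workcell import get_obs,optics
o=get_obs()
print(tipgo(o,-.089,-.056,.0575))
for n in ["wrist","scene"]:
    i=optics.camera_info(n)
    p,d=optics.camera(n)
    if n=="scene": p=cv2.resize(p[150:300,180:380],None,fx=3.5,fy=3.5,interpolation=cv2.INTER_CUBIC)
    cv2.imwrite(f"pics/{n}6.png",p[:,:,::-1])
    np.savez(f"{n}6.npz",p=p,d=d,**{k:np.array(v) for k,v in i.items()})
E
```

```text
clock: 20.55
eef_pos: [0.5395, -0.0527, 0.0759]
tool_rot: [0.905, -0.086, 0.413, 0.051]
ft_force: [-0.6, -0.3, 0.4]
grip_width: 0.0001
20.55 [ 0.5395362  -0.05265781  0.07593463] [-0.017  0.308 -1.025 -0.61  -0.151  1.675]
[ 0.739 -0.163 -0.654] phi 0.7127192730286955 az -0.21685284402873328 x axis [ 0.644 -0.114  0.756] F [-0.6 -0.3  0.4]
tip ch [-0.09935499 -0.05544356  0.06678012]
d(cm) -0.02 -0.02 1.39
```

View pics/wrist6.png

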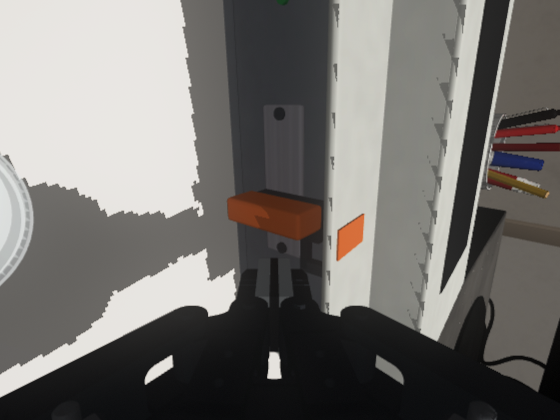

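View pics/scene6.png

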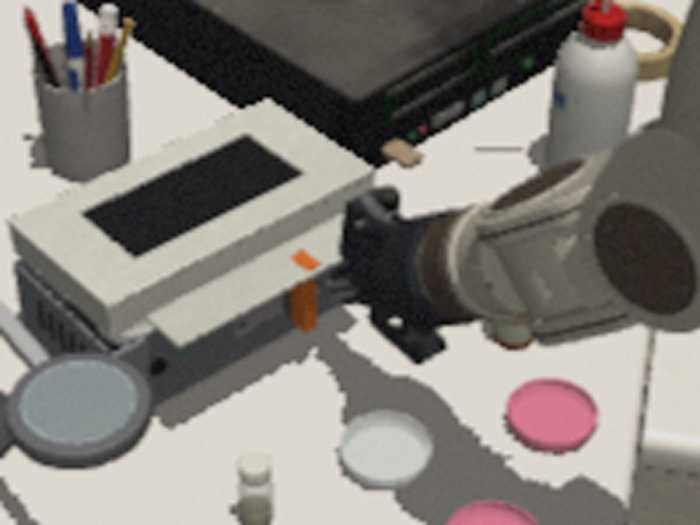

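```bash
python3 -m inch '[[[0,0,0,0.7,0],[0,0,0,1.4,0],[0,0,-0.5,1.4,0],[0,0,-0.8,1.4,0],[0,0,-0.8,1.4,0]]]'; python3 st.py; python3 - <<'E'
from h import *
from workcell import get_obs,optics
o=get_obs()
for y in [-.04,-.036,-.031]:
  print(tipgo(o,-.089,y,.0575))
i=optics.camera_info("wrist")
p,d=optics.camera("wrist")
cv2.imwrite(f"pics/w7.png",p[:,:,::-1])
E
```

```text
clock: 21.28
eef_pos: [0.5509, -0.0465, 0.0671]
tool_rot: [0.905, -0.086, 0.413, 0.05]
ft_force: [-0.1, -0.5, 0.7]
grip_width: 0.0001
21.275 [ 0.55089921 -0.04652719  0.06709463] [ 1.000e-03  3.500e-01 -1.005e+00 -6.310e-01 -1.640e-01  1.687e+00]
[ 0.739 -0.162 -0.654] phi 0.7124770970592245 az -0.21585702952508964 x axis [ 0.644 -0.113  0.756] F [-0.1 -0.5  0.7]
tip ch [-0.08895562 -0.04777695  0.05794269]
d(cm) -0.05 -0.78 -0.02
d(cm) -0.06 -1.18 -0.04
d(cm) -0.07 -1.68 -0.07
```

View pics/w7.png

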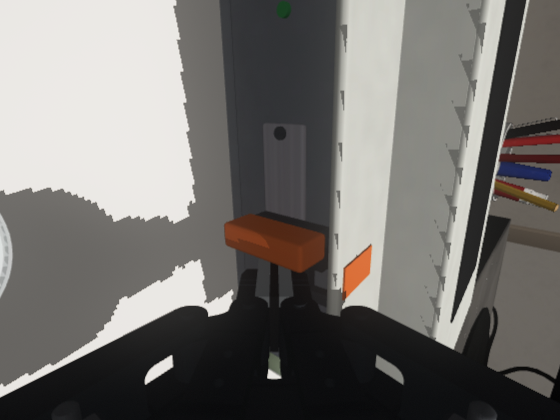

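Wrist view: the tab's right side, at about (280,260), is now against the finger block and the force is still under 1 N. I'll push it left.

```bash
python3 -m inch '[[[0,0,-0.6,0,0],[0,0,-1.1,0,0],[0,0,-1.6,0,0],[0,0,-1.8,0,0],[0,0,-1.8,0,0]]]'; python3 st.py; python3 - <<'E'
from h import *
from workcell import get_obs,optics
o=get_obs()
i=optics.camera_info("wrist")
p,d=optics.camera("wrist")
cv2.imwrite(f"pics/w8.png",p[:,:,::-1])
np.savez(f"w8.npz",p=p,d=d,**{k:np.array(v) for k,v in i.items()})
E
```

```text
clock: 21.95
eef_pos: [0.5538, -0.0295, 0.0666]
tool_rot: [0.905, -0.086, 0.413, 0.051]
ft_force: [-3.7, -3.7, 3.1]
grip_width: -0.0001
21.95 [ 0.55375933 -0.02951185  0.06659127] [ 0.053  0.353 -0.995 -0.616 -0.205  1.722]
[ 0.738 -0.164 -0.654] phi 0.7128744289340374 az -0.21894512592651272 x axis [ 0.644 -0.113  0.756] F [-3.7 -3.7  3.1]
tip ch [-0.08850402 -0.03056131  0.05743512]
```

View pics/w8.png

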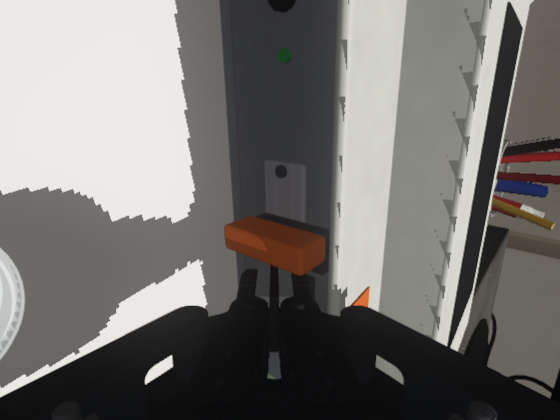

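```bash
python3 -m inch '[[[0,0.45,-0.1,-0.4,0],[0,0.9,-0.1,-0.8,0],[0,1.35,-0.1,-1.2,0],[0,1.8,-0.1,-1.6,0],[0,2.1,-0.1,-1.85,0]]]'; python3 st.py; python3 - <<'E'
from h import *
from workcell import get_obs,optics
o=get_obs()
for n in ["wrist","scene"]:
    i=optics.camera_info(n)
    p,d=optics.camera(n)
    np.savez(f"{n}9.npz",p=p,d=d,**{k:np.array(v) for k,v in i.items()})
    if n=="scene": p=cv2.resize(p[150:300,180:380],None,fx=3.5,fy=3.5,interpolation=cv2.INTER_CUBIC)
    cv2.imwrite(f"pics/{n}9.png",p[:,:,::-1])
E
```

```text
clock: 22.62
eef_pos: [0.5539, -0.0278, 0.0952]
tool_rot: [0.905, -0.086, 0.413, 0.051]
ft_force: [-2.7, -3.8, -3.6]
grip_width: 0.0001
22.625 [ 0.55385487 -0.02775527  0.09515582] [ 0.058  0.257 -0.97  -0.495 -0.208  1.725]
[ 0.739 -0.164 -0.654] phi 0.7123399223997298 az -0.21817785920780167 x axis [ 0.644 -0.114  0.757] F [-2.7 -3.8 -3.6]
tip ch [-0.08864901 -0.02880087  0.08600533]
```

View pics/wrist9.png

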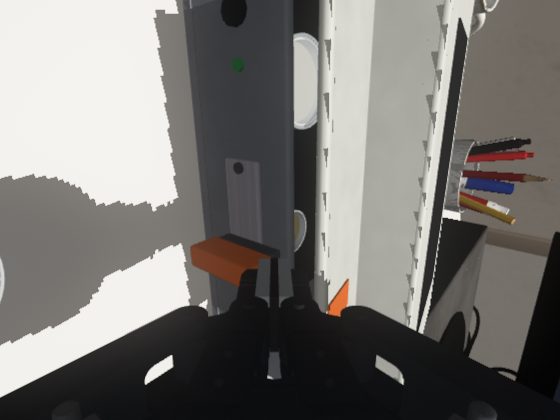

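View pics/scene9.png

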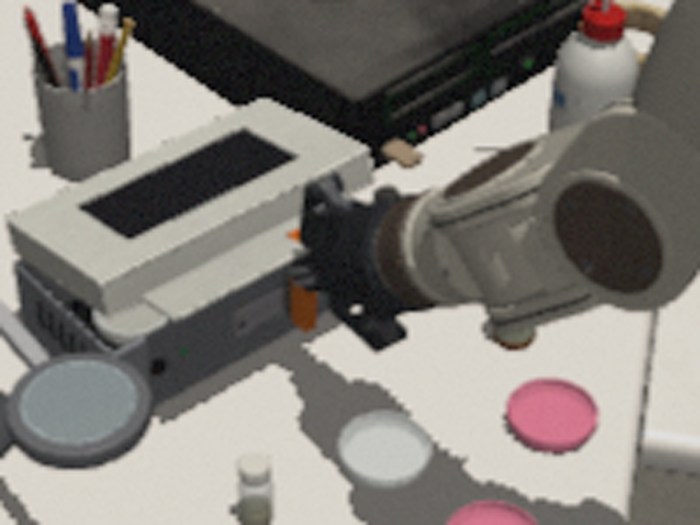

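```bash
cat > lip.py <<'E'
import sys
from h import *
z=load(sys.argv[1])
# hood angle from points on the lip/hood front: fit
for u,v in [(int(a.split(',')[0]),int(a.split(',')[1])) for a in sys.argv[2:]]:
    p=to_ch(dep(z,u,v)); print(u,v,(p*1000).round(1),"ang from hinge",round(float(np.arctan2(p[2]-.084,.065-p[0])),3),"rad",round(float(np.hypot(p[2]-.084,.065-p[0])),3))
E
python3 lip.py wrist9 321,60 322,150 325,200 340,60 345,150 380,100
```

```text
321 60 [-102.6   57.2  119.4] ang from hinge 0.208 rad 0.171
322 150 [-102.2   32.2  120.1] ang from hinge 0.213 rad 0.171
325 200 [-102.    16.6  121.5] ang from hinge 0.221 rad 0.171
340 60 [-94.8  57.5 120.8] ang from hinge 0.226 rad 0.164
345 150 [-87.3  30.2 119.5] ang from hinge 0.229 rad 0.156
380 100 [-62.2  45.5 119.1] ang from hinge 0.27 rad 0.132
```

```bash
cat > lift.py <<'E'
import sys
from h import *
from workcell import get_obs
o=get_obs(); M=Ro.from_quat(o['tool_rot']).as_matrix(); phi=np.arcsin(-M[2,2])
def tip(th,s,rc):
    n=np.array([np.sin(phi),np.cos(phi)]); a=np.array([np.cos(phi),-np.sin(phi)]); H=np.array([.065,.084])
    if th<phi: return H+.17*np.array([-np.cos(th),np.sin(th)])-.0145*n+s*a
    return H+rc*np.array([-np.cos(th),np.sin(th)])-.0145*n
for a in sys.argv[1:]:
    th,y=map(float,a.split(','))
    x,z=tip(th,.022,.150); print(th,y,"tip",x.round(3),z.round(3),tipgo(o,x,y,z))
E
python3 lift.py .2,-.029 .26,-.029 .32,-.024 .4,-.018 .48,-.012 .56,-.01 .65,-.01 .75,-.01 .85,-.01 1,-.01 1.1,-.01 1.25,-.01
```

```text
0.2 -0.029 tip -0.094 0.092 d(cm) 0.05 0.10 -0.85
0.26 -0.029 tip -0.092 0.102 d(cm) 0.96 0.11 -1.32
0.32 -0.024 tip -0.089 0.112 d(cm) 1.87 -0.39 -1.76
0.4 -0.018 tip -0.084 0.125 d(cm) 3.14 -0.99 -2.27
0.48 -0.012 tip -0.079 0.137 d(cm) 4.43 -1.60 -2.67
0.56 -0.01 tip -0.072 0.149 d(cm) 5.76 -1.81 -2.94
0.65 -0.01 tip -0.063 0.162 d(cm) 7.28 -1.84 -3.10
0.75 -0.01 tip -0.054 0.175 d(cm) 8.91 -1.86 -3.33
0.85 -0.01 tip -0.043 0.186 d(cm) 10.40 -1.90 -3.20
1.0 -0.01 tip -0.026 0.199 d(cm) 12.59 -1.98 -2.72
1.1 -0.01 tip -0.013 0.207 d(cm) 14.01 -2.04 -2.23
1.25 -0.01 tip 0.008 0.215 d(cm) 16.02 -2.15 -1.23
```

```bash
python3 -m inch '[[[0,0.9,0,-1.1,0],[0,1.9,-0.3,-1.7,0],[0,3.1,-0.9,-2.2,0],[0,4.4,-1.5,-2.6,0],[0,5.1,-1.8,-2.8,0]]]'; python3 st.py; python3 lift.py .48,-.01 .56,-.01 .65,-.01 .75,-.01 .85,-.01 1,-.01 1.1,-.01 1.25,-.01;  python3 - <<'E'
from h import *
from workcell import get_obs,optics
o=get_obs()
for n in ["wrist","scene"]:
    i=optics.camera_info(n)
    p,d=optics.camera(n)
    np.savez(f"{n}10.npz",p=p,d=d,**{k:np.array(v) for k,v in i.items()})
    if n=="scene": p=cv2.resize(p[130:300,180:380],None,fx=3.5,fy=3.5,interpolation=cv2.INTER_CUBIC)
    cv2.imwrite(f"pics/{n}10.png",p[:,:,::-1])
E
```

```text
clock: 23.35
eef_pos: [0.5706, -0.0104, 0.1534]
tool_rot: [0.905, -0.086, 0.415, 0.05]
ft_force: [-1.0, -2.0, -2.8]
grip_width: 0.0001
23.35 [ 0.57060032 -0.01042172  0.15340891] [ 0.102  0.118 -0.863 -0.246 -0.239  1.755]
[ 0.741 -0.162 -0.651] phi 0.7091475006742238 az -0.21512009583848382 x axis [ 0.642 -0.113  0.759] F [-1.  -2.  -2.8]
tip ch [-0.07445462 -0.00927008  0.14429229]
0.48 -0.01 tip -0.079 0.137 d(cm) -0.80 0.08 0.16
0.56 -0.01 tip -0.072 0.149 d(cm) 0.53 0.07 -0.10
0.65 -0.01 tip -0.063 0.162 d(cm) 2.05 0.04 -0.26
0.75 -0.01 tip -0.054 0.175 d(cm) 3.67 0.02 -0.48
0.85 -0.01 tip -0.043 0.186 d(cm) 5.16 -0.02 -0.34
1.0 -0.01 tip -0.025 0.199 d(cm) 7.36 -0.10 0.13
1.1 -0.01 tip -0.012 0.207 d(cm) 8.77 -0.16 0.63
1.25 -0.01 tip 0.008 0.215 d(cm) 10.78 -0.27 1.64
```

View pics/wrist10.png

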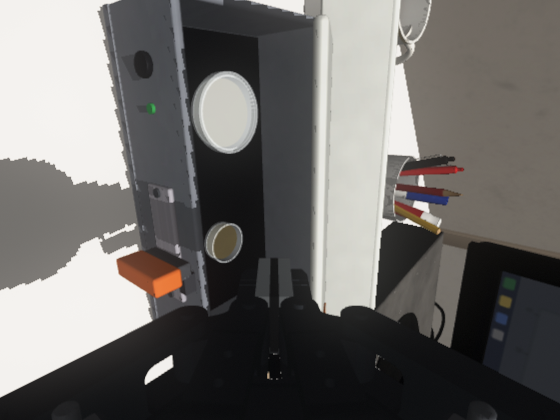

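View pics/scene10.png

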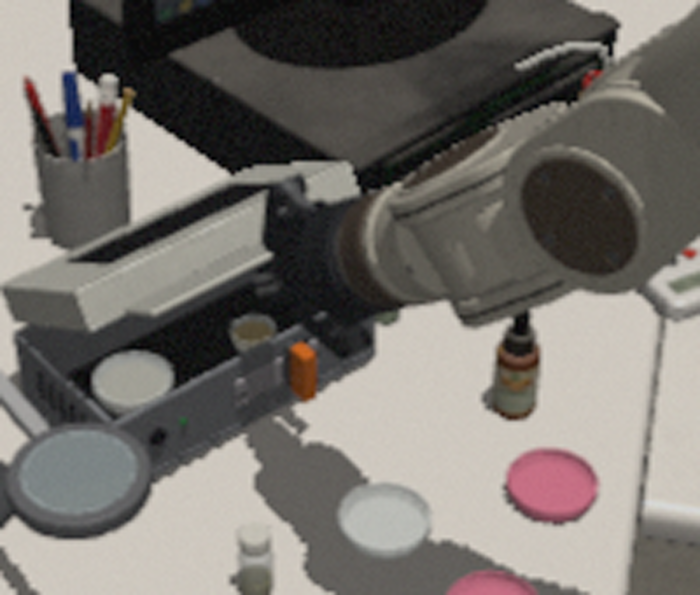

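Scene view: the hood is up about 0.5 rad with the fingers under the lip, the catch is back at (303,370), and the bystanders haven't moved. I'll continue along the arc.

```bash
python3 -m inch '[[[0,1.3,0,-0.2,0],[0,2.5,0,-0.35,0],[0,3.7,0,-0.5,0],[0,5.2,0,-0.35,0],[0,6.3,0,-0.1,0]]]'; python3 st.py; python3 lift.py .85,-.01 1,-.01 1.1,-.01 1.25,-.01 1.3,-.01;  python3 - <<'E'
from h import *
from workcell import get_obs,optics
for n in ["wrist","scene"]:
    i=optics.camera_info(n)
    p,d=optics.camera(n)
    np.savez(f"{n}11.npz",p=p,d=d,**{k:np.array(v) for k,v in i.items()})
    if n=="scene": p=cv2.resize(p[130:300,180:380],None,fx=3.5,fy=3.5,interpolation=cv2.INTER_CUBIC)
    cv2.imwrite(f"pics/{n}11.png",p[:,:,::-1])
E
```

```text
clock: 24.08
eef_pos: [0.6122, -0.0163, 0.2038]
tool_rot: [0.904, -0.085, 0.416, 0.049]
ft_force: [-1.7, 3.0, -2.1]
grip_width: 0.0
24.075 [ 0.61215593 -0.01629523  0.20379432] [ 0.075  0.085 -0.709 -0.067 -0.216  1.736]
[ 0.744 -0.159 -0.649] phi 0.705971090953854 az -0.21046079754949132 x axis [ 0.639 -0.113  0.761] F [-1.7  3.  -2.1]
tip ch [-0.03245355 -0.00923998  0.19471149]
0.85 -0.01 tip -0.043 0.186 d(cm) -1.40 0.12 -0.24
1.0 -0.01 tip -0.025 0.199 d(cm) 0.80 0.04 0.25
1.1 -0.01 tip -0.012 0.207 d(cm) 2.21 -0.01 0.75
1.25 -0.01 tip 0.008 0.215 d(cm) 4.21 -0.11 1.76
1.3 -0.01 tip 0.015 0.217 d(cm) 4.84 -0.15 2.16
```

View pics/scene11.png

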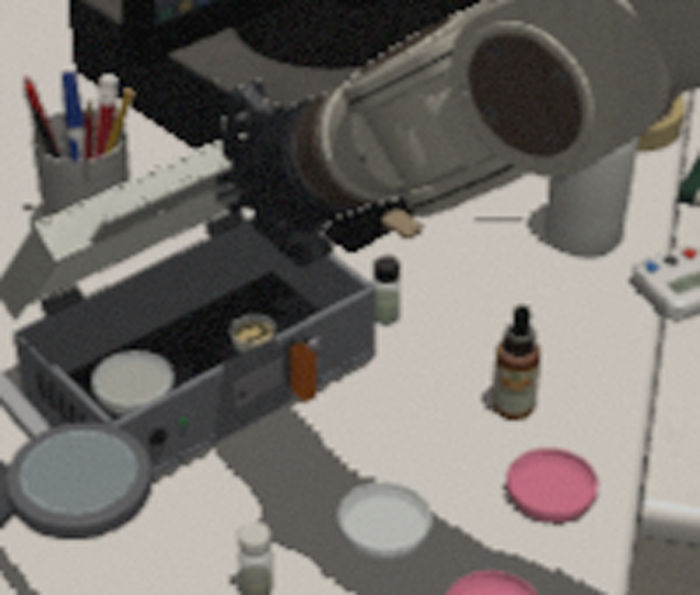

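View pics/wrist11.png

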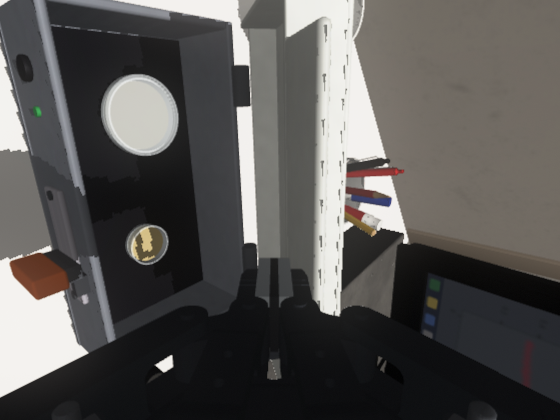

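```bash
python3 -m inch '[[[0,0.9,0,0.25,0],[0,1.8,0,0.6,0],[0,2.6,0,1,0],[0,3.4,0,1.3,0],[0,4.0,0,1.65,0]]]'; python3 st.py; python3 lift.py 1.1,-.01 1.25,-.01 1.3,-.01;  python3 - <<'E'
from h import *
from workcell import get_obs,optics
for n in ["wrist","scene"]:
    i=optics.camera_info(n)
    p,d=optics.camera(n)
    np.savez(f"{n}12.npz",p=p,d=d,**{k:np.array(v) for k,v in i.items()})
    if n=="scene": p=cv2.resize(p[130:300,180:380],None,fx=3.5,fy=3.5,interpolation=cv2.INTER_CUBIC)
    cv2.imwrite(f"pics/{n}12.png",p[:,:,::-1])
E
```

```text
clock: 24.8
eef_pos: [0.6516, -0.0243, 0.2252]
tool_rot: [0.903, -0.086, 0.418, 0.049]
ft_force: [-2.5, 2.3, 0.2]
grip_width: -0.0004
24.8 [ 0.65162622 -0.02425388  0.22522849] [ 0.051  0.121 -0.596  0.003 -0.2    1.72 ]
[ 0.746 -0.161 -0.646] phi 0.7025508828778508 az -0.21234368756146677 x axis [ 0.636 -0.114  0.763] F [-2.5  2.3  0.2]
tip ch [ 0.00777063 -0.01163521  0.21618215]
1.1 -0.01 tip -0.012 0.207 d(cm) -2.04 -0.06 -0.93
1.25 -0.01 tip 0.008 0.215 d(cm) -0.04 -0.17 0.09
1.3 -0.01 tip 0.016 0.217 d(cm) 0.59 -0.21 0.50
```

View pics/scene12.png

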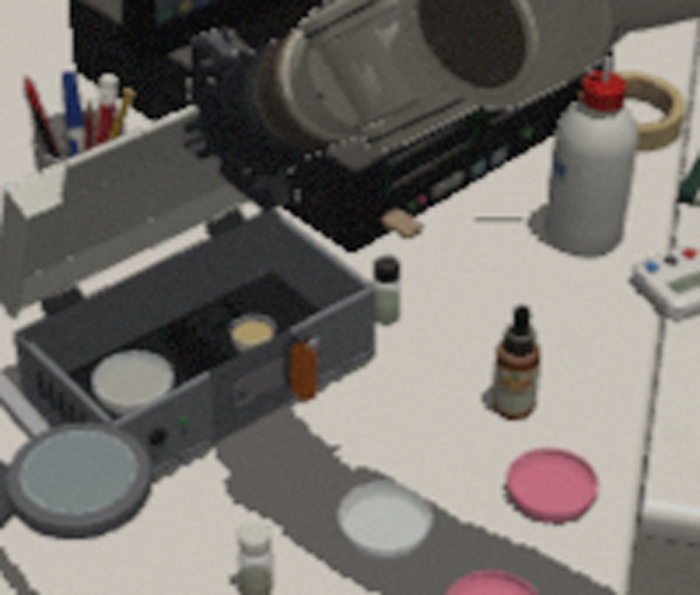

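View pics/wrist12.png

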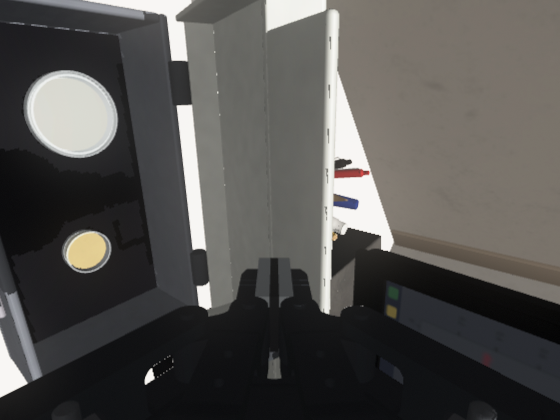

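```bash
python3 lip.py wrist12 325,60 326,150 326,230 290,80 300,200 280,200 310,150; python3 - <<'E'
from h import *
z=load("wrist12"); C=(cloud(z)-CO)@np.c_[CX,CY,[0,0,1]]
P=C[40:250,285:318].reshape(-1,3); P=P[(P[:,2]>.1)&(P[:,0]>-.05)&(P[:,0]<.1)]
c=P.mean(0); w=np.linalg.svd((P-c)[::5])[2][2]; print(c,w,"plane angle",np.arctan2(abs(w[0]),abs(w[2])),len(P))
E
```

```text
325 60 [  6.8  75.5 242.3] ang from hinge 1.219 rad 0.169
326 150 [  5.1  47.3 244.6] ang from hinge 1.214 rad 0.171
326 230 [  6.9  17.5 244.3] ang from hinge 1.223 rad 0.171
290 80 [ 13.3  70.4 223.2] ang from hinge 1.215 rad 0.148
300 200 [ 10.4  25.8 229.9] ang from hinge 1.212 rad 0.156
280 200 [ 16.3  21.7 214.7] ang from hinge 1.214 rad 0.139
310 150 [  7.5  46.4 236.4] ang from hinge 1.21 rad 0.163
[0.01071745 0.04622392 0.22990166] [-0.93681675  0.00251024 -0.34981147] plane angle 1.2134252943286794 6901
```

```bash
python3 -m inch '[[[0,0.2,0,0.1,0],[0,0.4,0,0.25,0],[0,0.6,0,0.4,0],[0,0.8,0,0.5,0],[0,0.9,0,0.6,0]]]'; python3 st.py; cat > ang.py <<'E'
from h import *
from workcell import optics
import sys
i=optics.camera_info("wrist"); p,d=optics.camera("wrist"); cv2.imwrite(f"pics/{sys.argv[1]}.png",p[:,:,::-1])
z=dict(p=p,d=d,**{k:np.array(v) for k,v in i.items()}); C=(cloud(z)-CO)@np.c_[CX,CY,[0,0,1]]
P=C[40:250].reshape(-1,3); r=np.hypot(P[:,0]-.065,P[:,2]-.084); P=P[(r>.140)&(r<.166)&(P[:,2]>.2)&(P[:,0]>-.03)&(P[:,0]<.06)&(P[:,1]<.085)]
c=np.median(P,0); w=np.linalg.svd((P-c)[::5],full_matrices=False)[2][2]; print("plane angle",np.arctan2(abs(w[0]),abs(w[2])),"median from hinge",np.median(np.arctan2(P[:,2]-.084,.065-P[:,0])),len(P))
E
python3 ang.py w13
```

```text
clock: 25.52
eef_pos: [0.6574, -0.0263, 0.2252]
tool_rot: [0.905, -0.085, 0.414, 0.05]
ft_force: [-32.0, 5.8, 10.5]
grip_width: 0.0
25.525 [ 0.65739696 -0.02633701  0.22521701] [ 0.046  0.132 -0.576  0.02  -0.197  1.717]
[ 0.741 -0.162 -0.652] phi 0.7102160524770919 az -0.21502596968041118 x axis [ 0.642 -0.113  0.758] F [-32.    5.8  10.5]
tip ch [ 0.01370403 -0.01291605  0.21608905]
plane angle 1.2531284110898502 median from hinge 1.2459404992405778 8329
```

```bash
python3 -m inch '[[[0,-0.5,0,-0.6,0],[0,-1.5,0,-2,0],[0,-3,0,-5,0],[0,-3,0,-10,0],[0,-3,0,-15,0]]]'; python3 st.py; python3 ang.py w14;  python3 - <<'E'
from h import *
from workcell import get_obs,optics
for n in ["top","scene"]:
    i=optics.camera_info(n)
    p,d=optics.camera(n)
    np.savez(f"{n}14.npz",p=p,d=d,**{k:np.array(v) for k,v in i.items()})
    cv2.imwrite(f"pics/{n}14.png",p[:,:,::-1])
E
```

```text
clock: 26.2
eef_pos: [0.5257, 0.0011, 0.3012]
tool_rot: [0.905, -0.086, 0.414, 0.051]
ft_force: [0.6, 0.7, 0.9]
grip_width: 0.0
26.2 [0.52574684 0.00108537 0.30124028] [ 0.154 -0.238 -0.684  0.298 -0.278  1.791]
[ 0.741 -0.163 -0.651] phi 0.709486359938205 az -0.21607421884270697 x axis [ 0.642 -0.114  0.758] F [0.6 0.7 0.9]
tip ch [-0.12047883 -0.00414444  0.29212006]
plane angle 1.5380643944649048 median from hinge 1.2434122343039127 3547
```

View pics/scene14.png

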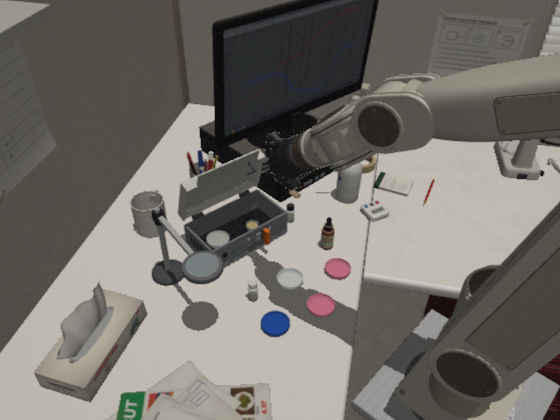

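View pics/top14.png

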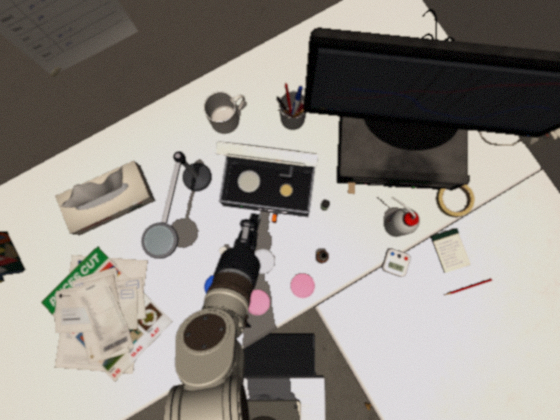

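View pics/w14.png

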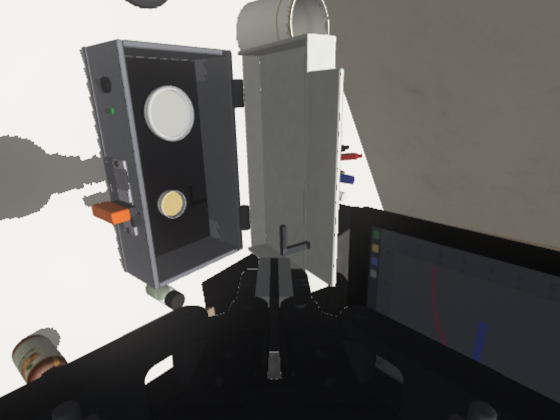

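```bash
python3 - <<'E'
from h import *
for n,pts in [("scene",{"vialw":(253,290),"viald":(291,213),"drop":(327,235),"dish":(290,279),"timer":(375,211)}),("top",{"vialw":(224,250),"viald":(325,204),"drop":(322,256),"wash":(405,220),"timer":(397,262)})]:
    a=load(n+"0")['p'];b=load(n+"14")['p']
    for k,(u,v) in pts.items():
        h=14; A=cv2.cvtColor(a[v-h:v+h,u-h:u+h],cv2.COLOR_RGB2GRAY).astype(np.float32);B=cv2.cvtColor(b[v-h:v+h,u-h:u+h],cv2.COLOR_RGB2GRAY).astype(np.float32)
        print(n,k,"shift px",np.round(cv2.phaseCorrelate(A,B,cv2.createHanningWindow((28,28),cv2.CV_32F)),2).tolist() if 0 else [np.round(x,2) for x in cv2.phaseCorrelate(A,B,cv2.createHanningWindow((28,28),cv2.CV_32F))])
E
```

```text
scene vialw shift px [array([0.  , 0.01]), np.float64(0.94)]
scene viald shift px [array([-0.12,  0.14]), np.float64(0.81)]
scene drop shift px [array([0.07, 0.02]), np.float64(0.96)]
scene dish shift px [array([ 0.07, -0.01]), np.float64(0.76)]
scene timer shift px [array([-0.04, -0.02]), np.float64(0.96)]
top vialw shift px [array([-0.79, -0.4 ]), np.float64(0.62)]
top viald shift px [array([0.08, 0.37]), np.float64(0.85)]
top drop shift px [array([-0.08,  0.12]), np.float64(0.87)]
top wash shift px [array([-0.26,  0.25]), np.float64(0.92)]
top timer shift px [array([ 0.05, -0.14]), np.float64(0.93)]
```

All bystanders are where they started, the hood stands at about 1.24 rad, and the robot is touching nothing, so I'm handing in.

```bash
python3 - <<'E'
from workcell import ticket,get_obs
print(ticket.job_done()); print(get_obs()['clock'])
E
```

```text
the job is handed in; nothing more can be done
None
the job is handed in; nothing more can be done
```

The job is done and handed in at about 26 s of the 61 s allowed. The hood stands fully open and the magnifier is swung well clear.

**What I did**
1. I pushed the magnifier's arm from about 0.2 to about 1.7 rad with closed fingers, keeping behind the bar.
2. The moves cannot tilt the tool, so I tilted it by asking for poses past its reach. It pointed about 41° below horizontal for the rest of the job. This cost about 14 s, and one push sent the wrist back past the base axis, in free space.
3. I slid the closed fingers under the lip, to the right of the tab. I pushed the catch about 17 mm left and lifted the lip with it held aside. I let it go once the lip had risen about 20 mm or more, then followed the arc to the hood's stop and backed off.

**Last checks**
- **Hood:** it measured 1.25 rad at the stop. After release, the lip's points put it at 1.24 rad. A second check, a plane fit, then read 1.54 rad, past the 1.25 stop. I put that down to stray background points and did not use it.
- **Forces:** the highest reading was about 34 N at the wrist, while the fingers held the hood against its stop. It was under 1.5 N after backing off.
- **Bystanders:** the dish, vials, dropper bottle, wash bottle and timer shifted less than half a pixel against the first pictures. One exception: the top view put the white vial about 0.9 px off, but the match was weak because of the robot's shadow. The scene camera showed no shift there.

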